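Sort the field samples and pen into their stands

ROBOT

A 6-joint arm with a two-finger parallel gripper is mounted at the origin on the work surface; the furniture and walls round the work are solid. World frame = base frame: x ahead of the robot, y to its left, z up, the work surface at z = 0. Lengths are in mm, angles in rad, forces in N, time in s.
With the tool pointing down it reaches from about 350 to 925 mm from the base axis. Payload 6.4 kg.
Tool frame: the origin (TCP) lies at the very end of the fingers, on their centre line; the grasp point (between the pads) lies bot.grasp_offset behind it (bot.grasp_offset is the distance from the TCP to the grasp point, in mm); x points along the fingers, z is the direction in which the jaws open and shut, and the axes are right-handed (so a half turn about x gives the same grasp; the last joint's range is limited). The gripper opens to 94 mm and grips with 3 to 60 N. Pads are 16 mm wide; open, the fingers measure 119 mm over their backs; the gripper's body (75 mm by 177 mm) begins 78 mm behind the grasp point.
Start: joints at [0.998, 0.245, 1.558, -0, 1.339, -0.174], TCP at [252.401, 599.005, 205.455] pointing down, gripper open.
Joint ranges: [-3.13, 3.13], [-1.02, 2.26], [0.13, 2.54], [-0.95, 4.09], [0.21, 2.88], [-2.74, 2.74]. Speed limits (rad/s): [2.57, 2.57, 3.14, 3.14, 3.14, 3.14].

INTERFACE

Orientations are given as a unit quaternion [x, y, z, w].
In Python, from cell import status, imaging, bot, finder gives the robot as it stands.
- The arm moves only by the tool move_arm, never from a script. Its argument "commands" is a list that holds one entry, the list of rows, each a list of 7 numbers: the finger opening in m, from 0 to 0.094, then the shift along the tool's x, y, z in m, then the turn, a rotation vector about the tool's x, y, z in rad. In form: [[[hand, tx, ty, tz, wx, wy, wz], ...]]. A call has exactly 8 rows; each row shifts and turns the commanded pose from where the row before left it, along the tool's axes as they then stand; what a row does not reach is not made up. A row lasts 1/10 s, in which the tool goes at most 50 mm and 8.59 degrees, less where a joint would pass 70% of its speed; a pose out of reach is approached as far as the arm can. A call with a gripper value outside its range is refused whole. The fingers move at their own pace and stop on an object; "grip_force" is the grip in N (left out, the last holds). Time passes only in rows, so rows that do not move let the fingers close, or fill a call up. It gives the time, the measured TCP pose, the force and the opening at its end, in the units of the state.
- status.sense(): the state, without advancing time (a new reading comes with each control period).
- imaging.capture(name): name is "scene" or "top" or "wrist"; returns a dict with "img" (400x640x3 uint8, red, green, blue), "mtx" (3x3 intrinsics, pixels), "distortion" ([k1, k2, p1, p2, k3] as OpenCV has them; the pictures are not rectified), "T" (4x4, takes a point from camera to world coordinates); the wrist camera has in their place "mount" (4x4, takes a point from camera to tool coordinates, whose origin is the TCP and whose axes are the tool frame's). Camera axes: x right, y up, looking along -z (the intrinsics and any distortion apply to the point x, -y, -z); pixel columns grow to the right and rows downward; lengths in mm; the calibration is good to about 2 mm. A picture is of the moment at which its call begins: read the wrist's pose just before it. There is no depth.
- bot.close_job(): hands the job in, once; it reports no verdict.
Trained networks look in the newest picture that a camera, given by its name, has taken for a name from the list of things; names that differ only in an ending like _2 or _b are one class to them, and where a whole thing is asked for, a point or a joint stands for the part that bears it (a point fixed in the world has none). Each returns a list of dicts, best first, with "p" (0 to 1); they miss things now and then, are a little off and sometimes report something else, mostly with a low value. They report only what shows in the picture. A call takes as long as a camera call. They do not tell look-alikes from the thing itself.
- finder.search_frame(camera, label): "extent" ([left, top, width, height] in pixels, round what is visible of it).
- finder.silhouettes(camera, label): "region" (400x640 bool, what is visible of it) and "extent" ([left, top, width, height] in pixels, round what is visible of it).
- finder.pinpoint(camera, label): "pixel" ([column, row] in pixels: a listed point, or the origin of a listed thing).
The state is a dict: "t": time; "joints": joint angles; "joint_vel": joint speeds; "joint_torque": joint torques, N m; "ee_pos": TCP position; "eef_rot": TCP orientation; "ft_force": force on the tool from outside, world axes, zero at the start; "moment": the same for the moment, N m; "grip_width": finger opening in mm.
Only numpy, scipy, OpenCV 4.12 (cv2) and the standard library are available. Lean on these libraries where they do the work, as an engineer would, in place of code of your own. Each camera call takes 0.05 s, during which the arm holds its last target.

TASK

Sort what lies on the bench into its places: stand the blue-capped vial in the blue stand and the white-capped vial in the white stand, stack the two culture dishes flat and centred between the posts of the dish rack with the tan one at the bottom and the red one on top of it, and lay the marker lengthwise in both saddles of the pen rest, middle on middle. Keep the vials and dishes upright all the time, and do not disturb the yellow cover-slip carton or the two loose white caps.

Things in the scene. Friction and masses are not known exactly. Their poses are not given: they have to be found in the camera images.
- vial_blue_mid (a point): clear screw-cap sample vial with a blue cap and pink contents, a cylinder 20 mm across and 48 mm high, standing upright on the bench; this point is its centre, half-way up (24 mm above its foot); z is its upright axis
- vial_white_mid (a point): clear screw-cap sample vial with a white cap and tan contents, a cylinder 20 mm across and 48 mm high, standing upright on the bench; this point is its centre, half-way up (24 mm above its foot); z is its upright axis
- dish_tan_mid (a point): open culture dish, a round disc 60 mm across and 15 mm high, solid to the touch, with tan contents; lying flat on the bench; this point is its centre, half-way up (7.5 mm above its underside); z is its upright axis
- dish_red_mid (a point): open culture dish, a round disc 60 mm across and 15 mm high, solid to the touch, with red contents; lying flat on the bench; this point is its centre, half-way up (7.5 mm above its underside); z is its upright axis
- marker_mid (a point): grey marker pen with a black cap, 130 mm long, barrel 12 mm thick, lying on the bench; this point is the middle of its length, in the middle of the barrel 6 mm above the bench; y runs along the pen
- blue_stand: round blue stand for one vial, fixed to the bench: a saucer 54 mm across on a thin black foot ring 60 mm across, its rim 10 mm high; inside it is 40 mm across at least, and its flat floor lies 4 mm above the bench; origin at the centre of its underside on the bench, z up
- white_stand: round white stand for one vial, fixed to the bench: a saucer 54 mm across on a thin black foot ring 60 mm across, its rim 10 mm high; inside it is 40 mm across at least, and its flat floor lies 4 mm above the bench; origin at the centre of its underside on the bench, z up
- dish_rack: dish rack, fixed to the bench: a square metal base 92 mm wide and 5 mm thick with four upright steel posts 8 mm thick, 32 mm above the base (tops 37 mm above the bench), their axes at x = +-32 mm and y = +-32 mm; dishes lie on the base between the posts, which leave 11 mm round a centred dish; the sides between the posts are open for the fingers along the rack's x and y; origin at the centre of its underside, z up
- pen_rest: pen rest, fixed to the bench: a grey base 50 mm (x) by 100 mm (y) and 5 mm thick carrying two orange V-shaped saddles, 12 mm thick, at y = +-40 mm, open upwards, their valley along y at x = 0 and 8 mm above the bench, their sides rising at 30 degrees to about 19 mm above the bench at x = +-19 mm; a pen lying in both saddles has its axis 15 mm above the bench; fingers fit down between the saddles; origin at the centre of its underside, y along the rest, z up
- slip_box: small yellow carton of cover slips with a black and white top, 21 x 26 mm and 19 mm high, loose on the bench; not to be disturbed; origin at the centre of its underside
- lid: small white round lid with a shallow hollow, 33 mm across and 11 mm high, lying loose on the bench in the midst of the work; not to be disturbed; origin at the centre of its underside
- big_cap: white round screw cap, open upwards, 36 mm across and 16 mm high, lying loose on the bench at the left edge; not to be disturbed; origin at the centre of its underside
There are look-alikes about, which are no part of the job. What is shaped like the part that bears vial_white_mid but orange is not meant.

How it is judged:
By the outcome, as a careful person would: the job done as asked, in the order asked, and still so for the second after the job is handed in, with the robot touching nothing.
It also fails if it takes over 120 s, if anything falls off the work surface, if the arm or the gripper's body presses on something with over 40 N, if the wrist force passes 120 N, or if a joint passes its speed limit or range.

## Working session

There is one attempt and no reset: what is moved stays moved. The work goes in short steps, Python scripts to look and compute and a tool call to move; the robot and the scene stay as the last step left them, time stands still between calls to the robot, and variables do not carry over. Pictures are saved under pics/ and viewed, and the job is handed in when it is done.

Besides the shell and the picture viewer there is one more tool, called after ">>>" as name(argument=value, ...), one argument or row to a line, values as JSON. move_arm: Moves the arm, as the interface text tells. Its arguments: {"type":"object","properties":{"commands":{"type":"array","items":{"type":"array","items":{"type":"array","items":{"type":"number"}}}},"grip_force":{"type":"number"}},"required":["commands"]}

```bash
ls; mkdir -p pics
python3 - <<'E'
from cell import status, imaging, bot, finder
import cv2
s=status.sense();print(s, bot.grasp_offset)
for n in ["scene","top","wrist"]:
    c=imaging.capture(n); cv2.imwrite(f"pics/a_{n}.png",c["img"][:,:,::-1])
    print(n,{k:v for k,v in c.items() if k!="img"})
E
```

```text
pics
{'t': 0.0, 'joints': array([ 9.97911259e-01,  2.45781796e-01,  1.55897542e+00,  1.07891716e-05,
        1.33868548e+00, -1.74108827e-01]), 'joint_vel': array([-0.00019717, -0.00050763,  0.00334419,  0.00060984,  0.00021759,
       -0.0007912 ]), 'joint_torque': array([-5.76003840e-04, -4.15834951e+01, -3.14606380e+01,  6.85164286e-02,
        3.32771195e-02, -1.16275019e-04]), 'ee_pos': array([252.06598398, 598.50380748, 204.38675004]), 'eef_rot': array([-0.39131674,  0.58972988,  0.39079981,  0.58852815]), 'ft_force': array([-0.02772303,  0.20315003, -0.31060748]), 'moment': array([-0.0288762 ,  0.04353312,  0.00090017]), 'grip_width': 93.9943005577234} 18.8
scene {'mtx': array([[383.78569807,   0.        , 324.31146871],
       [  0.        , 383.78569807, 194.43685969],
       [  0.        ,   0.        ,   1.        ]]), 'distortion': array([0.01173661, 0.        , 0.        , 0.        , 0.        ]), 'T': array([[ 7.08986562e-01,  3.72539253e-01, -5.98792585e-01,
        -4.51425784e+01],
       [-7.05196972e-01,  3.67362787e-01, -6.06417194e-01,
        -5.13882838e+02],

[... 681 characters left out ...]
+03],
       [ 0.00000000e+00,  0.00000000e+00,  0.00000000e+00,
         1.00000000e+00]])}
wrist {'mtx': array([[317.08348234,   0.        , 318.96187906],
       [  0.        , 317.08348234, 203.52153862],
       [  0.        ,   0.        ,   1.        ]]), 'distortion': array([-0.02507248,  0.        ,  0.        ,  0.        ,  0.        ]), 'mount': array([[ 8.41024521e-04,  2.83377243e-01, -9.59008150e-01,
        -1.80102796e+02],
       [ 7.62437682e-04,  9.59008028e-01,  2.83377876e-01,
         8.33918435e+01],
       [ 9.99999356e-01, -9.69511693e-04,  5.90491780e-04,
        -1.97753740e-01],
       [ 0.00000000e+00,  0.00000000e+00,  0.00000000e+00,
         1.00000000e+00]])}
```

View pics/a_scene.png

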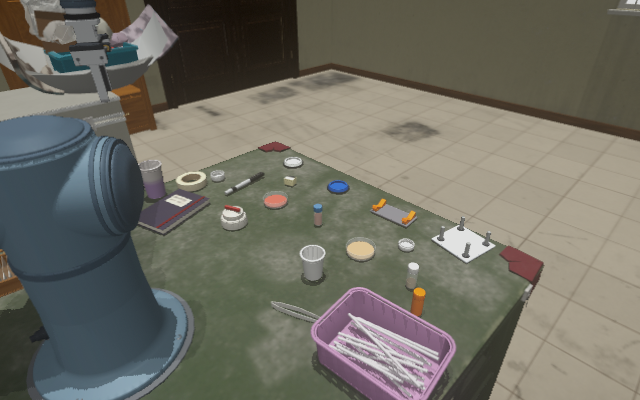

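View pics/a_top.png

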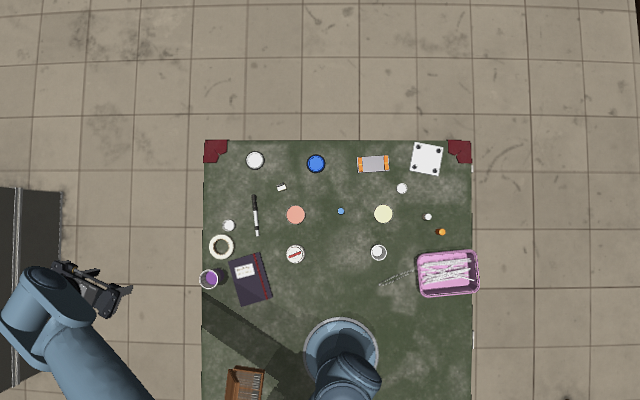

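View pics/a_wrist.png

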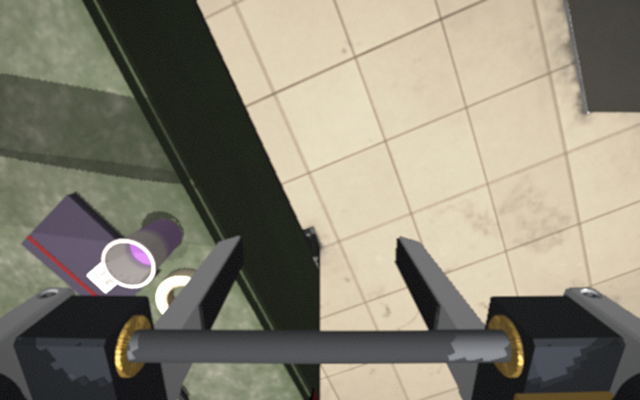

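```bash
cat > h.py <<'E'
from cell import status, imaging, bot, finder
import numpy as np, cv2
from scipy.spatial.transform import Rotation as R
def cap(n,save=None):
    s=status.sense(); c=imaging.capture(n)
    if n=="wrist":
        T=np.eye(4);T[:3,:3]=R.from_quat(s["eef_rot"]).as_matrix();T[:3,3]=s["ee_pos"]
        c["T"]=T@c["mount"]
    if save: cv2.imwrite(f"pics/{save}.png",c["img"][:,:,::-1])
    return c
def ray(c,px):
    u=cv2.undistortPoints(np.array([[px]],float),c["mtx"],c["distortion"])[0,0]
    d=c["T"][:3,:3]@np.array([u[0],-u[1],-1]);return c["T"][:3,3],d
def onz(c,px,z):
    o,d=ray(c,px);return o+d*(z-o[2])/d[2]
def proj(c,P):
    P=np.atleast_2d(P);q=(P-c["T"][:3,3])@c["T"][:3,:3];q=q*[1,-1,-1]
    return cv2.projectPoints(q,np.zeros(3),np.zeros(3),c["mtx"],c["distortion"])[0][:,0]
def crop(c,x,y,w,h,k,name):
    im=c["img"][max(y,0):y+h,max(x,0):x+w,::-1];cv2.imwrite(f"pics/{name}.png",cv2.resize(im,None,fx=k,fy=k,interpolation=cv2.INTER_CUBIC))
Z=dict(vial_blue_mid=24,vial_white_mid=24,dish_tan_mid=7.5,dish_red_mid=7.5,marker_mid=6,blue_stand=0,white_stand=0,dish_rack=0,pen_rest=0,slip_box=0,lid=0,big_cap=0)
E
python3 - <<'E'
from h import *
for n in ["top","scene"]:
    c=cap(n)
    for k,z in Z.items():
        for r in finder.pinpoint(n,k)[:3]:
            print(n,k,round(r["p"],2),np.round(r["pixel"],1),np.round(onz(c,r["pixel"],z)[:2],1))
    if n=="top": crop(c,190,130,300,180,2.6,"b_top")
    else: crop(c,120,130,420,200,1.9,"b_scene")
E
```

```text
top vial_blue_mid 0.46 [342.7 213.6] [434.6  -5.2]
top vial_white_mid 0.53 [426.  213.9] [ 435.2 -258.3]
top vial_white_mid 0.43 [442.3 229.1] [ 389.3 -307.7]
top dish_tan_mid 0.8 [383.6 214.3] [ 433.4 -131.5]
top dish_red_mid 0.72 [296.  214.7] [430.4 138.7]
top marker_mid 0.69 [251.3 216.2] [424.8 278.4]
top blue_stand 0.75 [313.1 160.3] [601.1  87.7]
top white_stand 0.73 [254.  160.8] [599.2 274.3]
top white_stand 0.61 [400.2 189.5] [ 510.9 -184.1]
top dish_rack 0.73 [426.3 157.4] [ 612.  -266.4]
top dish_rack 0.26 [382.6 212.2] [ 440.  -129.3]
top pen_rest 0.61 [372.4 163.2] [592.8 -97.7]
top pen_rest 0.35 [256.5 162. ] [595.4 266.2]
top lid 0.65 [400.6 190.5] [ 507.8 -185.4]
top big_cap 0.64 [228.6 224.4] [398.5 351.2]
scene vial_blue_mid 0.54 [317.  214.7] [440.    1.1]
scene vial_white_mid 0.75 [408.6 273.6] [ 426.4 -252.2]
scene vial_white_mid 0.57 [415.3 299.1] [ 383.2 -295.3]
scene dish_tan_mid 0.62 [362.4 247.9] [ 438.8 -133.4]
scene dish_red_mid 0.88 [274.9 199.6] [429.  139.3]
scene marker_mid 0.54 [249.4 182.6] [435.8 255.9]
scene marker_mid 0.38 [462.7 244. ] [ 595.9 -271.1]
scene blue_stand 0.73 [338.5 188.2] [588.   74.4]
scene white_stand 0.67 [291.2 164.3] [590.8 266.9]
scene dish_rack 0.85 [459.3 243.8] [ 599.2 -262.9]
scene pen_rest 0.96 [391.  212.7] [592.4 -91.6]
scene pen_rest 0.37 [360.8 251. ] [ 436.2 -131.8]
scene slip_box 0.56 [290.4 183.2] [516.8 184.1]
scene lid 0.58 [405.1 246.8] [ 511.2 -188.3]
scene lid 0.28 [289.4 183.1] [515.3 186.4]
scene big_cap 0.63 [218.8 178.5] [396.  343.5]
```

View pics/b_top.png

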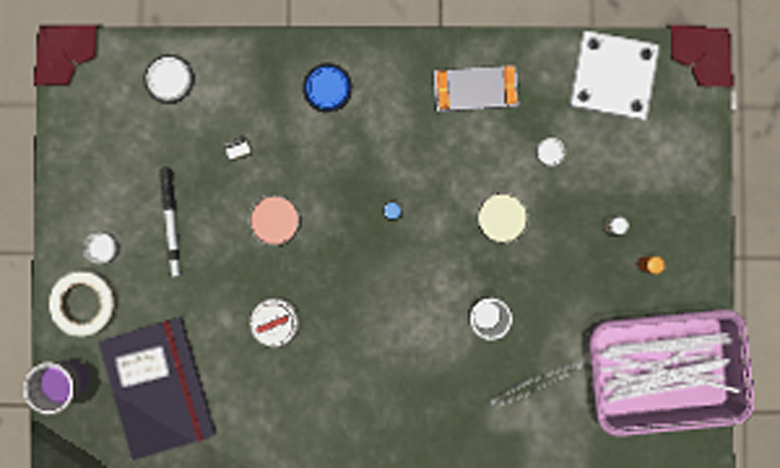

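View pics/b_scene.png

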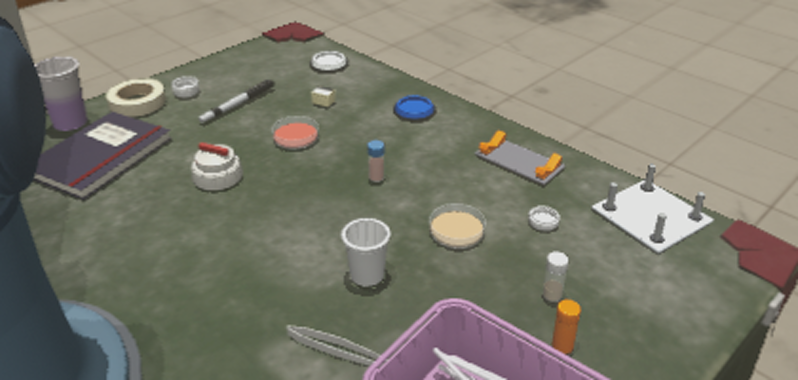

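```bash
cat >> h.py <<'E'
def plan(x,y,z,yaw=None,n=None):
    """tool-frame totals to reach TCP x,y,z with jaw axis (tool z) at yaw deg (mod 180 nearest), tool x straight down"""
    s=status.sense(); M=R.from_quat(s["eef_rot"]).as_matrix()
    cur=np.degrees(np.arctan2(M[1,2],M[0,2])); tilt=np.degrees(np.arccos(-M[2,0]))
    yw=cur if yaw is None else cur+((yaw-cur+90)%180-90)
    zz=np.array([np.cos(np.radians(yw)),np.sin(np.radians(yw)),0]); xx=np.array([0,0,-1.]); G=np.stack([xx,np.cross(zz,xx),zz],1)
    rv=R.from_matrix(M.T@G).as_rotvec(); d=np.array([x,y,z])-s["ee_pos"]
    print("t",round(s["t"],2),"pos",s["ee_pos"].round(1),"yaw",cur.round(2),"tilt",tilt.round(2),"q6",s["joints"][5].round(2),"F",s["ft_force"].round(1),"w",s["grip_width"].round(1))
    print(" shift first in now-frame m",(M.T@d/1e3).round(4)," then turn rad",rv.round(4),"| shift in goal frame",(G.T@d/1e3).round(4))
E
python3 - <<'E'
from h import *
plan(437,-2,205)
plan(437,-2,205,90)
plan(437,-2,205,0)
E
```

```text
Traceback (most recent call last):
  File "h.py", line 29, in plan
    print("t",round(s["t"],2),"pos",s["ee_pos"].round(1),"yaw",cur.round(2),"tilt",tilt.round(2),"q6",s["joints"][5].round(2),"F",s["ft_force"].round(1),"w",s["grip_width"].round(1))
                                                                                                                                                             ^^^^^^^^^^^^^^^^^^^^^
AttributeError: 'float' object has no attribute 'round'
```

```bash
sed -i 's/s\["grip_width"\].round(1)/round(s["grip_width"],1)/' h.py
python3 - <<'E'
from h import *
plan(437,-2,205)
plan(437,-2,205,90)
plan(437,-2,205,0)
M=R.from_quat(status.sense()["eef_rot"]).as_matrix();print(M.round(2))
E
```

```text
t 1.45 pos [252.4 599.  205.5] yaw 67.15 tilt 0.0 q6 -0.17 F [-0.4  1.   0.4] w 93.9
 shift first in now-frame m [ 0.0005 -0.4035 -0.4821]  then turn rad [ 0.  0. -0.] | shift in goal frame [ 0.0005 -0.4035 -0.4821]
t 1.45 pos [252.4 599.  205.5] yaw 67.15 tilt 0.0 q6 -0.17 F [-0.4  1.   0.4] w 93.9
 shift first in now-frame m [ 0.0005 -0.4035 -0.4821]  then turn rad [-0.3988  0.     -0.    ] | shift in goal frame [ 5.000e-04 -1.846e-01 -6.010e-01]
t 1.45 pos [252.4 599.  205.5] yaw 67.15 tilt 0.0 q6 -0.17 F [-0.4  1.   0.4] w 93.9
 shift first in now-frame m [ 0.0005 -0.4035 -0.4821]  then turn rad [ 1.172 -0.    -0.   ] | shift in goal frame [ 5.000e-04 -6.010e-01  1.846e-01]
[[-0.   -0.92  0.39]
 [ 0.    0.39  0.92]
 [-1.    0.    0.  ]]
```

>>> move_arm(
  commands=[
    [[0.094, 0, 0, 0, -0.133, 0, 0], [0.094, 0, 0, 0, -0.133, 0, 0], [0.094, 0, 0, 0, -0.133, 0, 0], [0.094, 0, -0.025, -0.04, 0, 0, 0], [0.094, 0, -0.025, -0.04, 0, 0, 0], [0.094, 0, -0.025, -0.04, 0, 0, 0], [0.094, 0, -0.025, -0.04, 0, 0, 0], [0.094, 0, -0.025, -0.04, 0, 0, 0]],
  ],
)

```text
t: 2.25
ee_pos: [378.1, 397.5, 205.7]
eef_rot: [0.5, -0.5, -0.5, -0.5]
ft_force: [0.9, 0.4, -0.3]
grip_width: 94.0
```

>>> move_arm(
  commands=[
    [[0.094, 0, -0.025, -0.04, 0, 0, 0], [0.094, 0, -0.025, -0.04, 0, 0, 0], [0.094, 0, -0.025, -0.04, 0, 0, 0], [0.094, 0, -0.025, -0.04, 0, 0, 0], [0.094, 0, -0.025, -0.02, 0, 0, 0], [0.094, 0, 0, 0, 0, 0, 0], [0.094, 0, 0, 0, 0, 0, 0], [0.094, 0, 0, 0, 0, 0, 0]],
  ],
)

```text
t: 3.05
ee_pos: [501.7, 219.9, 205.3]
eef_rot: [-0.5, 0.5, 0.501, 0.5]
ft_force: [-0.3, -0.5, 0.8]
grip_width: 94.2
```

```bash
cat > look.py <<'E'
from h import *
import sys,json
def look(save,labels):
    c=cap("wrist",save); s=status.sense(); print("tcp",s["ee_pos"].round(1))
    for k in labels:
        for r in finder.pinpoint("wrist",k)[:3]:
            print(k,round(r["p"],2),np.round(r["pixel"],1),np.round(onz(c,r["pixel"],Z[k])[:2],1))
    return c
if __name__=="__main__": look(sys.argv[1],sys.argv[2:] or list(Z))
E
python3 look.py w1; python3 -c "
from h import *
plan(437,-2,205,90)"
```

```text
tcp [501.6 220.  205.4]
vial_blue_mid 0.84 [124.8 130.9] [440.2   1.1]
vial_blue_mid 0.68 [431.6  93.1] [399.8 341.6]
dish_tan_mid 0.62 [ 21.  123.6] [ 431.8 -133.5]
dish_red_mid 0.71 [255.5 122.7] [432.2 146. ]
marker_mid 0.68 [358.5 117.6] [426.4 265.3]
blue_stand 0.94 [214.1 246.2] [591.2  81. ]
white_stand 0.74 [356.2 252.1] [599.1 269.4]
slip_box 0.87 [290.7 189.2] [513.3 184.3]
lid 0.71 [  4.4 188.4] [ 512.6 -184. ]
big_cap 0.59 [430.9  91.9] [397.3 348.7]
t 3.7 pos [502.5 219.1 205.5] yaw 90.01 tilt 0.0 q6 -1.37 F [0.7 0.1 0.3] w 93.9
 shift first in now-frame m [ 0.0005  0.0655 -0.221 ]  then turn rad [ 0.0002 -0.      0.    ] | shift in goal frame [ 0.0005  0.0655 -0.2211]
```

View pics/w1.png

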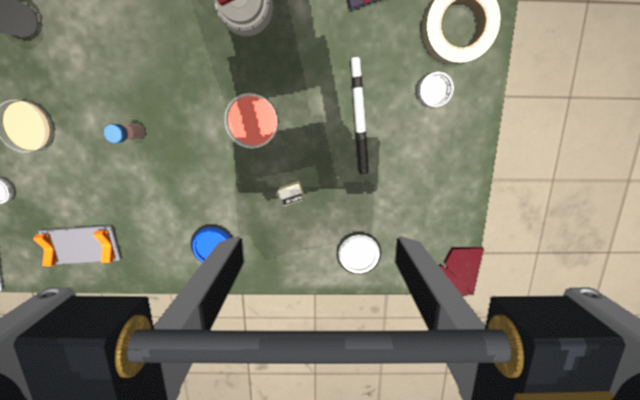

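>>> move_arm(
  commands=[
    [[0.094, 0.01, 0.01, -0.0365, 0, 0, 0], [0.094, 0.01, 0.01, -0.0365, 0, 0, 0], [0.094, 0.01, 0.01, -0.0365, 0, 0, 0], [0.094, 0.01, 0.01, -0.0365, 0, 0, 0], [0.094, 0.01, 0.01, -0.0365, 0, 0, 0], [0.094, 0.01, 0.0125, -0.0365, 0, 0, 0], [0.094, 0, 0, 0, 0, 0, 0], [0.094, 0, 0, 0, 0, 0, 0]],
  ],
)

```text
t: 4.5
ee_pos: [440.0, -0.4, 145.5]
eef_rot: [-0.5, 0.5, 0.5, 0.501]
ft_force: [0.2, -0.2, 0.3]
grip_width: 94.0
```

```bash
python3 look.py w2 vial_blue_mid blue_stand dish_tan_mid dish_red_mid pen_rest lid; python3 -c "
from h import *
plan(440,0,145,90)
for i in [0]:
  c=cap('wrist')
  for r in finder.silhouettes('wrist','vial_blue_mid')[:2]:
    m=r['region']; print(r['p'],r['extent']); 
  print(proj(c,[[440,0,24],[440,0,48],[440,0,0]]))
"
```

```text
tcp [4.404e+02 2.000e-01 1.458e+02]
vial_blue_mid 0.89 [319.  198.6] [440.6  -0.5]
blue_stand 0.75 [387.4 314. ] [590.9  81.4]
dish_red_mid 0.81 [457.  183.7] [429.3 141.9]
pen_rest 0.85 [238.5 314.4] [591.4 -97.3]
lid 0.92 [156.9 251.2] [ 508.7 -183.6]
t 4.85 pos [440.3   0.7 145.7] yaw 90.1 tilt 0.02 q6 -1.83 F [ 0.6  0.2 -0.2] w 94.2
 shift first in now-frame m [ 0.0007  0.0003 -0.0007]  then turn rad [ 0.0018 -0.      0.0003] | shift in goal frame [ 0.0007  0.0003 -0.0007]
0.64 [310.0, 183.7, 25.0, 32.6]
0.39 [358.4, 294.8, 53.8, 32.5]
[[318.35795024 197.68746954]
 [318.29132322 204.66278493]
 [318.41545829 191.66818532]]
```

View pics/w2.png

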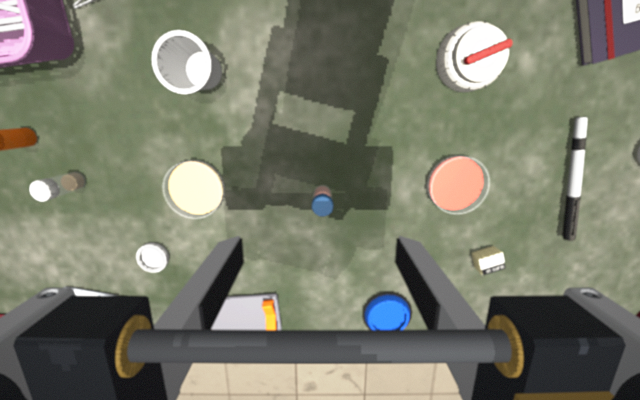

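```bash
python3 -c "
from h import *
c=cap('wrist')
h=cv2.cvtColor(c['img'],cv2.COLOR_RGB2HSV)
m=cv2.inRange(h,(95,90,50),(125,255,255)); 
n,l,st,ce=cv2.connectedComponentsWithStats(m)
for i in range(1,n):
  if st[i,4]>60: print(st[i],ce[i],onz(c,ce[i],48),onz(c,ce[i],6))
crop(c,260,150,130,100,6,'w2c')
plan(440,0,14,90)
"
```

```text
[311 194  21  22 363] [321.1707989  204.76033058] [439.89731333   2.42168077  48.        ] [452.47768721   2.72369831   6.        ]
[ 363  294   47   38 1436] [386.09261838 313.28272981] [555.47790526  69.2189972   48.        ] [585.54181361  79.62524734   6.        ]
t 5.0 pos [4.401e+02 4.000e-01 1.455e+02] yaw 90.06 tilt 0.0 q6 -1.83 F [-0.1  0.7 -0.2] w 93.8
 shift first in now-frame m [ 1.315e-01  1.000e-04 -4.000e-04]  then turn rad [ 0.001 -0.     0.   ] | shift in goal frame [ 1.315e-01  1.000e-04 -4.000e-04]
```

View pics/w2c.png

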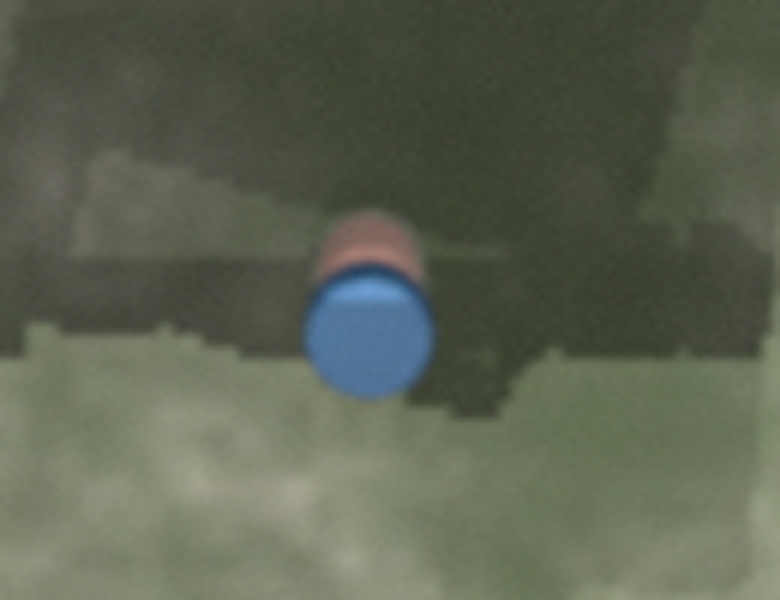

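>>> move_arm(
  commands=[
    [[0.036, 0.015, 0, 0.002, 0, 0, 0], [0.036, 0.02, 0, 0, 0, 0, 0], [0.036, 0.02, 0, 0, 0, 0, 0], [0.036, 0.02, 0, 0, 0, 0, 0], [0.036, 0.01, 0, 0, 0, 0, 0], [0.036, 0, 0, 0, 0, 0, 0], [0.036, 0, 0, 0, 0, 0, 0], [0.036, 0, 0, 0, 0, 0, 0]],
  ],
  grip_force=12,
)

```text
t: 5.8
ee_pos: [441.0, 1.8, 61.6]
eef_rot: [0.501, -0.5, -0.499, -0.5]
ft_force: [0.3, -0.1, -0.7]
grip_width: 36.5
```

```bash
python3 -c "
from h import *
c=cap('wrist')
crop(c,240,120,160,140,5,'w3c')
plan(440,2,14,90)
"
```

```text
t 5.85 pos [440.9   1.8  61.5] yaw 90.02 tilt 0.12 q6 -1.83 F [ 0.9  0.5 -0.1] w 36.3
 shift first in now-frame m [0.0475 0.001  0.0002]  then turn rad [ 0.0003 -0.0005  0.0021] | shift in goal frame [0.0475 0.0009 0.0002]
```

View pics/w3c.png

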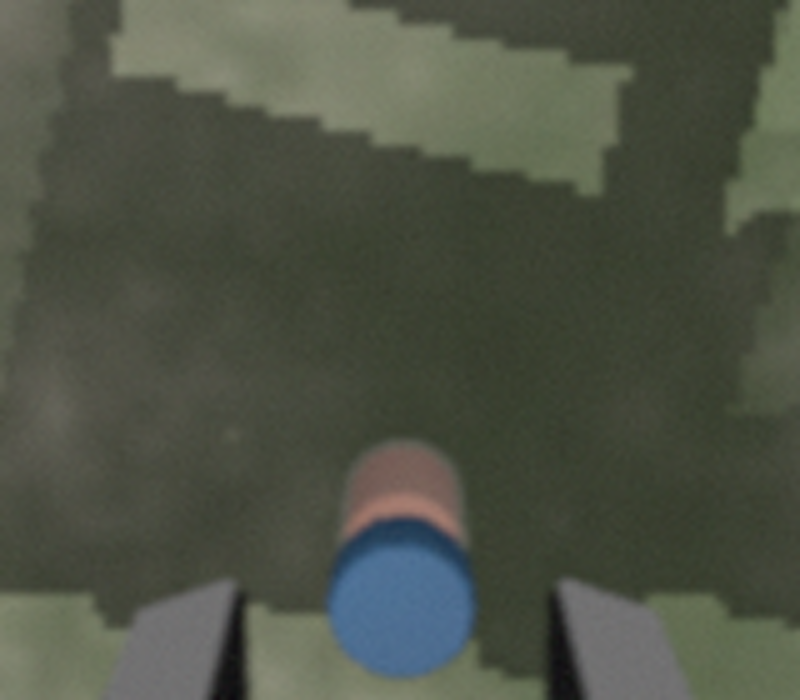

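>>> move_arm(
  commands=[
    [[0.036, 0.012, 0, 0.001, 0, 0, 0], [0.036, 0.012, 0, 0, 0, 0, 0], [0.036, 0.012, 0, 0, 0, 0, 0], [0.036, 0.0115, 0, 0, 0, 0, 0], [0.036, 0, 0, 0, 0, 0, 0], [0.03, 0, 0, 0, 0, 0, 0], [0.024, 0, 0, 0, 0, 0, 0], [0.016, 0, 0, 0, 0, 0, 0]],
  ],
  grip_force=12,
)

```text
t: 6.65
ee_pos: [440.5, 2.9, 13.5]
eef_rot: [0.5, -0.5, -0.5, -0.5]
ft_force: [-0.5, -0.1, 0.1]
grip_width: 19.4
```

>>> move_arm(
  commands=[
    [[0.016, 0, 0, 0, 0, 0, 0], [0.016, 0, 0, 0, 0, 0, 0], [0.016, -0.015, 0, 0, 0, 0, 0], [0.016, -0.02, 0, 0, 0, 0, 0], [0.016, -0.02, 0, 0, 0, 0, 0], [0.016, -0.02, 0, 0, 0, 0, 0], [0.016, -0.02, 0, 0, 0, 0, 0], [0.016, 0, 0, 0, 0, 0, 0]],
  ],
  grip_force=12,
)

```text
t: 7.45
ee_pos: [442.1, 2.6, 110.7]
eef_rot: [0.502, -0.499, -0.498, -0.501]
ft_force: [0.7, -0.5, 0.1]
grip_width: 18.5
```

```bash
python3 look.py w4 blue_stand dish_tan_mid pen_rest; python3 -c "
from h import *
c=cap('wrist')
plan(590,81,110,90)
h=cv2.cvtColor(c['img'],cv2.COLOR_RGB2HSV)
m=cv2.inRange(h,(95,90,50),(125,255,255)); 
n,l,st,ce=cv2.connectedComponentsWithStats(m)
for i in range(1,n):
  if st[i,4]>60: print(st[i],ce[i],onz(c,ce[i],10))
"
```

```text
tcp [440.9   2.8 108.9]
dish_tan_mid 0.62 [177.9 191.8] [ 431.8 -128.5]
pen_rest 0.71 [472.9 191.9] [433.4 148.5]
t 7.7 pos [439.    3.3 106.6] yaw 90.01 tilt 0.15 q6 -1.82 F [ 0.5 -0.1 -0.5] w 18.8
 shift first in now-frame m [-0.0038 -0.151   0.0777]  then turn rad [ 0.0002  0.0006 -0.0025] | shift in goal frame [-0.0034 -0.151   0.0777]
[ 300  255   39   41 1251] [318.94964029 275.26458833] [510.10545743   3.24802522  10.        ]
```

View pics/w4.png

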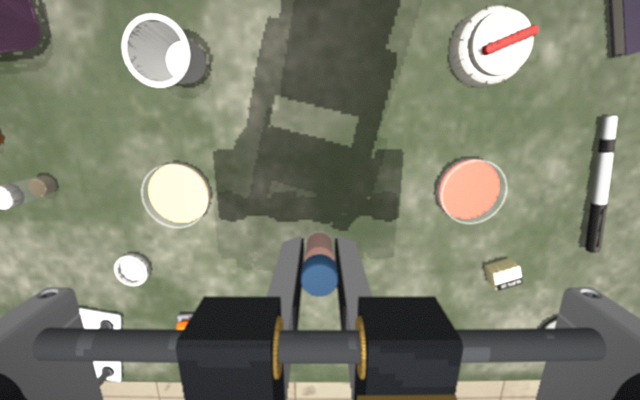

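>>> move_arm(
  commands=[
    [[0.016, 0, -0.012, 0.006, 0, 0, 0], [0.016, 0, -0.025, 0.013, 0, 0, 0], [0.016, 0, -0.03, 0.016, 0, 0, 0], [0.016, 0, -0.03, 0.016, 0, 0, 0], [0.016, 0, -0.03, 0.016, 0, 0, 0], [0.016, 0, -0.017, 0.008, 0, 0, 0], [0.016, 0, -0.007, 0.003, 0, 0, 0], [0.016, 0, 0, 0, 0, 0, 0]],
  ],
)

```text
t: 8.5
ee_pos: [590.7, 81.2, 106.8]
eef_rot: [-0.5, 0.5, 0.501, 0.499]
ft_force: [0.7, 0.3, -0.8]
grip_width: 18.7
```

```bash
python3 look.py w5 blue_stand white_stand; python3 -c "
from h import *
c=cap('wrist')
plan(590,81,50,90)
h=cv2.cvtColor(c['img'],cv2.COLOR_RGB2HSV)
m=cv2.inRange(h,(95,90,50),(125,255,255)); 
n,l,st,ce=cv2.connectedComponentsWithStats(m)
for i in range(1,n):
  if st[i,4]>60: print(st[i],ce[i],onz(c,ce[i],10))
a=np.linspace(0,2*np.pi,60)
p=proj(c,np.c_[590+27*np.cos(a),81+27*np.sin(a),0*a+10])
im=c['img'].copy(); cv2.polylines(im,[p.astype(np.int32)],True,(255,255,0)); c['img']=im; crop(c,220,150,200,160,4,'w5c')
"
```

```text
tcp [590.1  80.9 106.9]
blue_stand 0.88 [314.7 199.4] [587.7  77.1]
white_stand 0.6 [516.5 211.5] [599.4 270.6]
t 8.7 pos [590.   80.7 107.6] yaw 89.98 tilt 0.06 q6 -1.62 F [0.2 0.5 0.1] w 18.7
 shift first in now-frame m [ 0.0576 -0.      0.0003]  then turn rad [-0.0004 -0.     -0.001 ] | shift in goal frame [0.0576 0.     0.0003]
[ 289  174   60   57 2646] [318.33219955 201.75056689] [586.56802541  79.98688727  10.        ]
[ 300  255   39   40 1219] [318.96882691 274.89581624] [661.02896362  80.60615284  10.        ]
```

View pics/w5c.png

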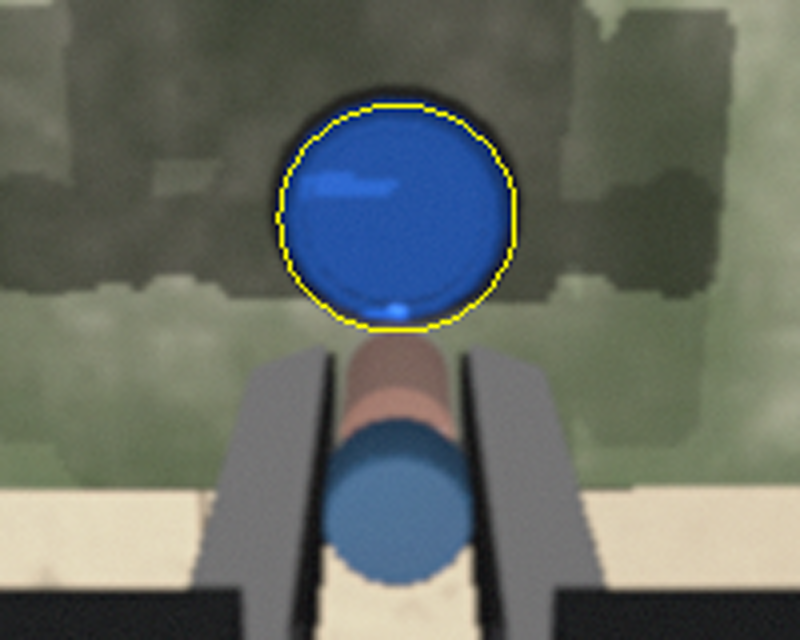

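>>> move_arm(
  commands=[
    [[0.016, 0.015, 0.002, 0, 0, 0, 0], [0.016, 0.02, 0, 0, 0, 0, 0], [0.016, 0.02, 0, 0, 0, 0, 0], [0.016, 0.015, 0, 0, 0, 0, 0], [0.016, 0.01, 0, 0, 0, 0, 0], [0.016, 0.006, 0, 0, 0, 0, 0], [0.016, 0.002, 0, 0, 0, 0, 0], [0.016, 0, 0, 0, 0, 0, 0]],
  ],
)

```text
t: 9.5
ee_pos: [589.3, 81.1, 20.2]
eef_rot: [0.5, -0.5, -0.5, -0.5]
ft_force: [0.0, 0.7, -0.7]
grip_width: 19.0
```

```bash
python3 -c "
from h import *
c=cap('wrist','w6'); crop(c,220,150,200,160,4,'w6c')
plan(588,80.5,18,90)"
```

```text
t 9.55 pos [589.6  81.   20.6] yaw 90.01 tilt 0.07 q6 -1.62 F [-0.5 -0.2 -0.5] w 18.7
 shift first in now-frame m [ 0.0026  0.0016 -0.0005]  then turn rad [ 0.0002 -0.0001  0.0012] | shift in goal frame [ 0.0026  0.0016 -0.0005]
```

View pics/w6c.png

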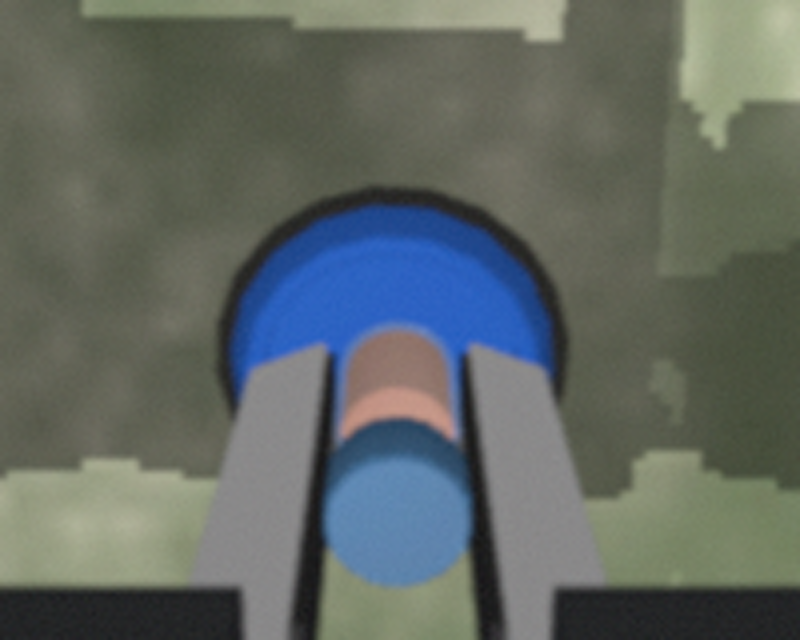

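>>> move_arm(
  commands=[
    [[0.016, 0.001, 0.0015, 0, 0, 0, 0], [0.016, 0.001, 0, 0, 0, 0, 0], [0.016, 0.0005, 0, 0, 0, 0, 0], [0.016, 0, 0, 0, 0, 0, 0], [0.022, 0, 0, 0, 0, 0, 0], [0.03, 0, 0, 0, 0, 0, 0], [0.04, 0, 0, 0, 0, 0, 0], [0.04, 0, 0, 0, 0, 0, 0]],
  ],
)

```text
t: 10.35
ee_pos: [587.6, 81.1, 17.5]
eef_rot: [0.5, -0.5, -0.5, -0.5]
ft_force: [0.2, -0.2, 0.7]
grip_width: 39.3
```

>>> move_arm(
  commands=[
    [[0.04, -0.01, 0, 0, 0, 0, 0], [0.04, -0.02, 0, 0, 0, 0, 0], [0.04, -0.03, 0, 0, 0, 0, 0], [0.04, -0.03, 0, 0, 0, 0, 0], [0.04, -0.03, 0, 0, 0, 0, 0], [0.04, 0, 0.03, -0.035, 0, 0, 0], [0.04, 0, 0.03, -0.035, 0, 0, 0], [0.04, 0, 0, 0, 0, 0, 0]],
  ],
)

```text
t: 11.15
ee_pos: [524.9, 8.9, 137.6]
eef_rot: [-0.499, 0.501, 0.499, 0.5]
ft_force: [1.2, 0.3, 0.0]
grip_width: 40.3
```

```bash
python3 look.py w7 blue_stand vial_blue_mid pen_rest; python3 -c "
from h import *
plan(435,-256,140,90)"
```

```text
tcp [526.5   9.9 138.1]
blue_stand 0.57 [381.9 253.8] [592.7  77.5]
blue_stand 0.54 [553.2 258.7] [599.9 270.2]
blue_stand 0.37 [390.1 260.9] [601.4  87.1]
vial_blue_mid 0.91 [389.6 261.7] [590.2  80.7]
vial_blue_mid 0.42 [384.1 251.7] [579.   74.5]
pen_rest 0.78 [222.8 252.7] [591.2 -97.2]
pen_rest 0.55 [130.4 182.4] [ 511.9 -186.5]
t 11.35 pos [528.3  11.4 138.2] yaw 90.03 tilt 0.08 q6 -1.76 F [ 0.3  0.6 -0.7] w 40.0
 shift first in now-frame m [-0.0019  0.0935 -0.2673]  then turn rad [ 0.0006 -0.      0.0014] | shift in goal frame [-0.0018  0.0933 -0.2674]
```

View pics/w7.png

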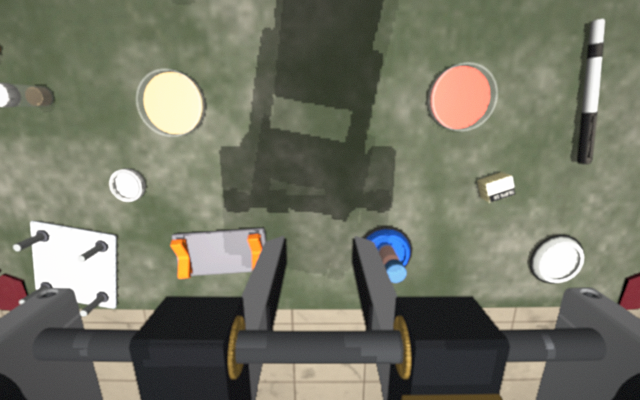

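>>> move_arm(
  commands=[
    [[0.04, 0, 0.0134, -0.038, 0, 0, 0], [0.04, 0, 0.0134, -0.038, 0, 0, 0], [0.04, 0, 0.0134, -0.038, 0, 0, 0], [0.04, 0, 0.0134, -0.038, 0, 0, 0], [0.04, 0, 0.0134, -0.038, 0, 0, 0], [0.04, 0, 0.0134, -0.038, 0, 0, 0], [0.04, 0, 0.0134, -0.038, 0, 0, 0], [0.04, 0, 0, 0, 0, 0, 0]],
  ],
)

```text
t: 12.15
ee_pos: [433.9, -258.4, 138.1]
eef_rot: [-0.5, 0.501, 0.499, 0.501]
ft_force: [0.8, 1.3, 0.4]
grip_width: 39.8
```

```bash
python3 look.py w8 vial_white_mid lid dish_tan_mid dish_rack; python3 -c "
from h import *
plan(435,-256,62,90)
c=cap('wrist');crop(c,180,80,260,200,3,'w8c')
"
```

```text
tcp [ 434.2 -256.4  137.8]
vial_white_mid 0.66 [320.2 194.5] [ 428.3 -257.5]
vial_white_mid 0.61 [274.2 143.6] [ 379.9 -299.6]
lid 0.91 [386.  260.7] [ 510.6 -184.7]
dish_tan_mid 0.65 [447.3 192.7] [ 431.1 -128.5]
dish_rack 0.77 [314.7 331. ] [ 603.1 -264.3]
t 12.4 pos [ 434.5 -253.6  137.3] yaw 90.14 tilt 0.03 q6 -2.33 F [-0.5 -0.6  0.9] w 40.1
 shift first in now-frame m [ 0.0753 -0.0005 -0.0024]  then turn rad [ 0.0025  0.0005 -0.0001] | shift in goal frame [ 0.0753 -0.0005 -0.0024]
```

View pics/w8.png

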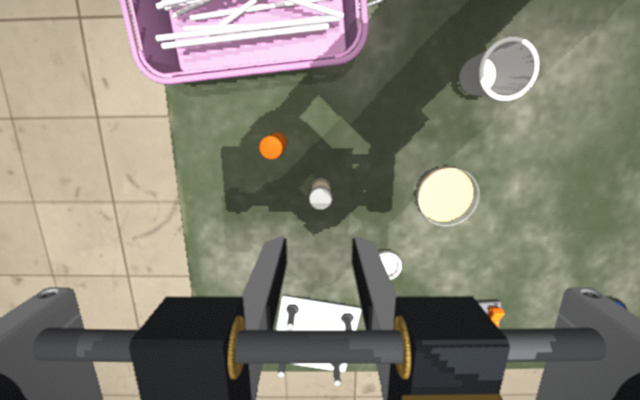

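View pics/w8c.png

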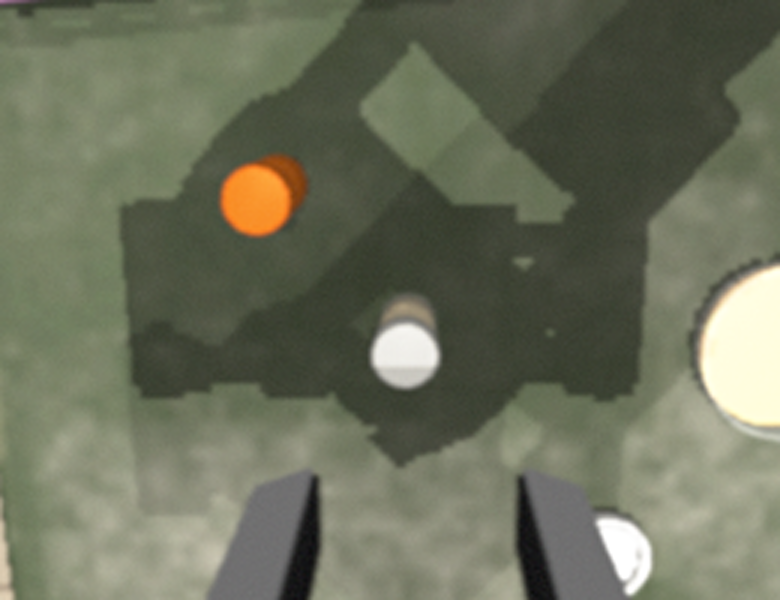

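```bash
cat > cap.py <<'E'
from h import *
def vialcap():
    c=cap('wrist')
    g=cv2.cvtColor(c['img'],cv2.COLOR_RGB2GRAY); s=cv2.cvtColor(c['img'],cv2.COLOR_RGB2HSV)[:,:,1]
    m=((g>150)&(s<40)).astype(np.uint8)
    n,l,st,ce=cv2.connectedComponentsWithStats(m)
    for i in range(1,n):
        if st[i,4]>150 and abs(ce[i][0]-319)<40 and ce[i][1]<260: print(st[i],ce[i].round(1),onz(c,ce[i],48).round(1))
    return c
if __name__=="__main__":
    vialcap()
    plan(435,-256,62,90)
E
python3 cap.py
```

```text
[304 187  22  22 371] [314.5 197.8] [ 425.3 -257.7   48. ]
t 12.5 pos [ 434.3 -253.8  137.4] yaw 90.14 tilt 0.01 q6 -2.33 F [-0.2  0.8  0.2] w 39.7
 shift first in now-frame m [ 0.0754 -0.0007 -0.0023]  then turn rad [ 0.0024  0.0002 -0.0001] | shift in goal frame [ 0.0754 -0.0007 -0.0022]
```

>>> move_arm(
  commands=[
    [[0.036, 0.015, 0.004, -0.0017, 0, 0, 0], [0.036, 0.02, 0.004, -0.0018, 0, 0, 0], [0.036, 0.02, 0, 0, 0, 0, 0], [0.036, 0.015, 0, 0, 0, 0, 0], [0.036, 0.005, 0, 0, 0, 0, 0], [0.036, 0, 0, 0, 0, 0, 0], [0.036, 0, 0, 0, 0, 0, 0], [0.036, 0, 0, 0, 0, 0, 0]],
  ],
)

```text
t: 13.3
ee_pos: [426.5, -258.9, 63.5]
eef_rot: [0.501, -0.5, -0.499, -0.5]
ft_force: [0.2, -0.2, -0.7]
grip_width: 35.9
```

```bash
python3 -c "
from cap import *
c=vialcap(); crop(c,240,120,160,140,5,'w9c')
plan(426.5,-257.2,14,90)
"
```

```text
[308 226  28  27 578] [321.1 239.3] [ 425.7 -257.6   48. ]
t 13.35 pos [ 426.4 -258.9   63.4] yaw 90.03 tilt 0.11 q6 -2.34 F [ 0.7 -0.1 -0. ] w 35.9
 shift first in now-frame m [ 0.0494 -0.      0.0018]  then turn rad [ 0.0005 -0.0013  0.0013] | shift in goal frame [ 0.0494 -0.0001  0.0017]
```

View pics/w9c.png

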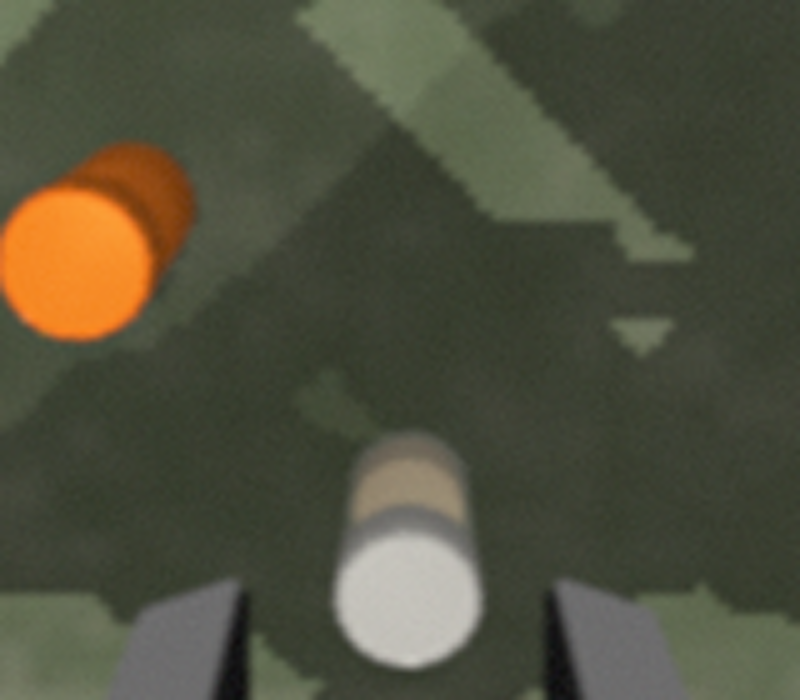

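>>> move_arm(
  commands=[
    [[0.036, 0.012, 0, 0.002, 0, 0, 0], [0.036, 0.013, 0, 0, 0, 0, 0], [0.036, 0.013, 0, 0, 0, 0, 0], [0.036, 0.0115, 0, 0, 0, 0, 0], [0.036, 0, 0, 0, 0, 0, 0], [0.03, 0, 0, 0, 0, 0, 0], [0.024, 0, 0, 0, 0, 0, 0], [0.016, 0, 0, 0, 0, 0, 0]],
  ],
  grip_force=12,
)

```text
t: 14.15
ee_pos: [426.2, -256.9, 13.6]
eef_rot: [0.501, -0.5, -0.5, -0.5]
ft_force: [-0.1, 0.3, -0.1]
grip_width: 19.5
```

>>> move_arm(
  commands=[
    [[0.016, 0, 0, 0, 0, 0, 0], [0.016, 0, 0, 0, 0, 0, 0], [0.016, -0.015, 0, 0, 0, 0, 0], [0.016, -0.02, 0, 0, 0, 0, 0], [0.016, -0.03, 0, 0, 0, 0, 0], [0.016, -0.03, 0, 0, 0, 0, 0], [0.016, -0.02, 0, 0, 0, 0, 0], [0.016, 0, 0, 0, 0, 0, 0]],
  ],
  grip_force=12,
)

```text
t: 14.95
ee_pos: [427.5, -258.0, 131.2]
eef_rot: [0.502, -0.5, -0.498, -0.5]
ft_force: [0.1, -0.1, -0.4]
grip_width: 18.9
```

```bash
python3 -c "
from h import *
plan(597,269,127,90)"
```

```text
t 14.95 pos [ 427.5 -258.   131.2] yaw 90.02 tilt 0.39 q6 -2.34 F [ 0.1 -0.1 -0.4] w 18.9
 shift first in now-frame m [ 0.0025 -0.1697  0.527 ]  then turn rad [ 0.0003 -0.0047  0.0048] | shift in goal frame [ 0.0042 -0.1695  0.527 ]
```

>>> move_arm(
  commands=[
    [[0.016, 0, -0.005, 0.015, 0, 0, 0], [0.016, 0, -0.01, 0.03, 0, 0, 0], [0.016, 0, -0.012, 0.037, 0, 0, 0], [0.016, 0, -0.012, 0.037, 0, 0, 0], [0.016, 0, -0.012, 0.037, 0, 0, 0], [0.016, 0, -0.012, 0.037, 0, 0, 0], [0.016, 0, -0.012, 0.037, 0, 0, 0], [0.016, 0, -0.012, 0.037, 0, 0, 0]],
  ],
)

```text
t: 15.75
ee_pos: [511.3, 13.5, 125.7]
eef_rot: [-0.499, 0.501, 0.501, 0.499]
ft_force: [1.0, 0.1, -0.4]
grip_width: 18.7
```

>>> move_arm(
  commands=[
    [[0.016, 0, -0.012, 0.037, 0, 0, 0], [0.016, 0, -0.012, 0.037, 0, 0, 0], [0.016, 0, -0.012, 0.037, 0, 0, 0], [0.016, 0, -0.012, 0.037, 0, 0, 0], [0.016, 0, -0.012, 0.037, 0, 0, 0], [0.016, 0, -0.012, 0.037, 0, 0, 0], [0.016, 0, -0.008, 0.026, 0, 0, 0], [0.016, 0, -0.003, 0.011, 0, 0, 0]],
  ],
)

```text
t: 16.55
ee_pos: [593.9, 272.3, 125.3]
eef_rot: [-0.5, 0.5, 0.502, 0.498]
ft_force: [0.2, -0.3, -0.2]
grip_width: 18.9
```

>>> move_arm(
  commands=[
    [[0.016, 0, 0, 0, 0, 0, 0], [0.016, 0.01, 0, 0, 0, 0, 0], [0.016, 0.01, 0, 0, 0, 0, 0], [0.016, 0, 0, 0, 0, 0, 0], [0.016, 0, 0, 0, 0, 0, 0], [0.016, 0, 0, 0, 0, 0, 0], [0.016, 0, 0, 0, 0, 0, 0], [0.016, 0, 0, 0, 0, 0, 0]],
  ],
)

```text
t: 17.35
ee_pos: [595.9, 269.6, 108.4]
eef_rot: [-0.5, 0.5, 0.5, 0.5]
ft_force: [-0.9, -0.0, 0.1]
grip_width: 18.8
```

```bash
python3 look.py w10 white_stand slip_box
cat > ring.py <<'E'
from h import *
def ring(x,y,r,z,name,box=(220,150,200,160),k=4):
    c=cap('wrist'); a=np.linspace(0,2*np.pi,60)
    p=proj(c,np.c_[x+r*np.cos(a),y+r*np.sin(a),0*a+z])
    im=c['img'].copy(); cv2.polylines(im,[p.astype(np.int32)],True,(255,0,255)); c['img']=im; crop(c,*box,k,name)
E
python3 -c "
from ring import *
ring(598,269.5,27,10,'w10c')
plan(598,269.5,18,90)"
```

```text
tcp [595.9 269.6 108.4]
white_stand 0.88 [322.2 204.5] [598.7 272.5]
white_stand 0.45 [320.4 261.8] [658.8 270.9]
slip_box 0.74 [221.9 112.2] [514.2 184.2]
t 17.55 pos [595.7 269.6 108.1] yaw 90.02 tilt 0.01 q6 -1.32 F [-1.3  0.4  0.8] w 19.0
 shift first in now-frame m [ 0.0901 -0.0022 -0.0002]  then turn rad [0.0003 0.     0.0002] | shift in goal frame [ 0.0901 -0.0023 -0.0001]
```

View pics/w10c.png

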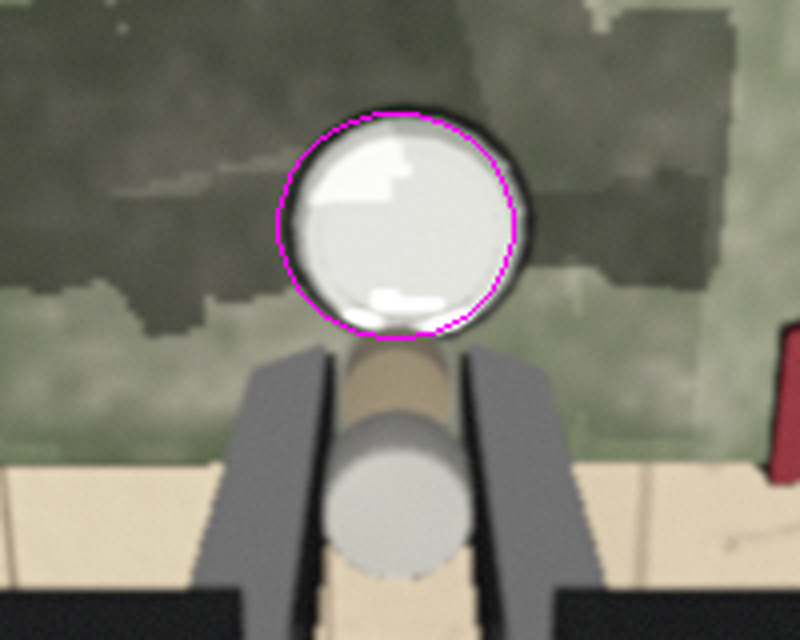

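>>> move_arm(
  commands=[
    [[0.016, 0.015, -0.002, 0.002, 0, 0, 0], [0.016, 0.02, 0, 0, 0, 0, 0], [0.016, 0.02, 0, 0, 0, 0, 0], [0.016, 0.015, 0, 0, 0, 0, 0], [0.016, 0.01, 0, 0, 0, 0, 0], [0.016, 0.006, 0, 0, 0, 0, 0], [0.016, 0.002, 0, 0, 0, 0, 0], [0.016, 0, 0, 0, 0, 0, 0]],
  ],
)

```text
t: 18.35
ee_pos: [598.0, 271.7, 20.3]
eef_rot: [0.5, -0.5, -0.5, -0.5]
ft_force: [-0.4, -0.1, -0.4]
grip_width: 18.8
```

```bash
python3 -c "
from h import *
c=cap('wrist','w11'); crop(c,220,150,200,160,4,'w11c')
plan(597.5,271.8,18,90)"
```

```text
t 18.4 pos [598.3 271.7  20.7] yaw 90.01 tilt 0.07 q6 -1.32 F [0.1 0.1 0.2] w 19.0
 shift first in now-frame m [0.0027 0.0008 0.0001]  then turn rad [0.0002 0.0003 0.0013] | shift in goal frame [0.0027 0.0008 0.0001]
```

View pics/w11c.png

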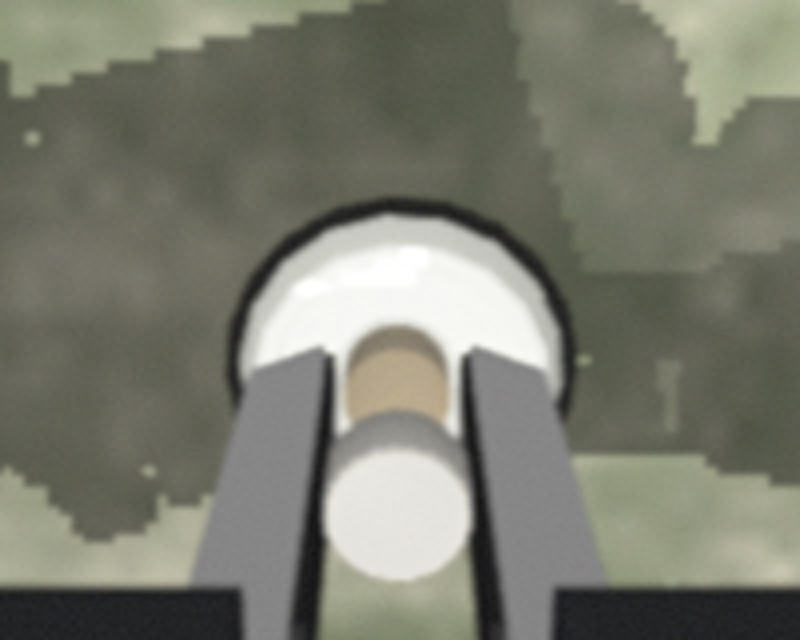

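>>> move_arm(
  commands=[
    [[0.016, 0.001, 0.001, 0, 0, 0, 0], [0.016, 0.001, 0, 0, 0, 0, 0], [0.016, 0.0007, 0, 0, 0, 0, 0], [0.016, 0, 0, 0, 0, 0, 0], [0.022, 0, 0, 0, 0, 0, 0], [0.03, 0, 0, 0, 0, 0, 0], [0.04, 0, 0, 0, 0, 0, 0], [0.04, 0, 0, 0, 0, 0, 0]],
  ],
)

```text
t: 19.2
ee_pos: [596.6, 271.6, 17.2]
eef_rot: [-0.5, 0.5, 0.5, 0.5]
ft_force: [0.4, 0.3, 0.3]
grip_width: 39.5
```

>>> move_arm(
  commands=[
    [[0.04, -0.01, 0, 0, 0, 0, 0], [0.04, -0.02, 0, 0, 0, 0, 0], [0.04, -0.03, 0, 0, 0, 0, 0], [0.04, -0.03, 0, 0, 0, 0, 0], [0.04, -0.03, 0, 0, 0, 0, 0], [0.09, 0, 0.013, -0.04, 0, 0, 0], [0.09, 0, 0.013, -0.04, 0, 0, 0], [0.09, 0, 0.013, -0.04, 0, 0, 0]],
  ],
)

```text
t: 20.0
ee_pos: [557.4, 150.6, 138.5]
eef_rot: [0.501, -0.499, -0.5, -0.5]
ft_force: [-0.3, -0.5, 0.5]
grip_width: 60.6
```

```bash
python3 look.py w12 white_stand vial_white_mid;python3 -c "
from h import *
plan(432,-130,140,90)"
```

```text
tcp [555.7 146.  137.6]
white_stand 0.65 [431.7 230.1] [597.9 272. ]
vial_white_mid 0.76 [438.7 240.4] [599.6 271.1]
t 20.15 pos [557.5 150.1 138.1] yaw 89.84 tilt 0.05 q6 -1.5 F [ 1.1  0.4 -0. ] w 72.4
 shift first in now-frame m [-0.0021  0.1247 -0.2804]  then turn rad [-0.0029  0.0002  0.0009] | shift in goal frame [-0.0019  0.1255 -0.2801]
```

View pics/w12.png

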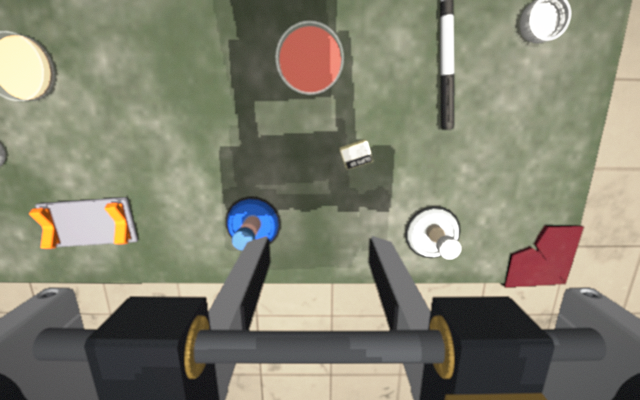

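>>> move_arm(
  commands=[
    [[0.094, 0, 0.0156, -0.035, 0, 0, 0], [0.094, 0, 0.0156, -0.035, 0, 0, 0], [0.094, 0, 0.0156, -0.035, 0, 0, 0], [0.094, 0, 0.0156, -0.035, 0, 0, 0], [0.094, 0, 0.0156, -0.035, 0, 0, 0], [0.094, 0, 0.0156, -0.035, 0, 0, 0], [0.094, 0, 0.0156, -0.035, 0, 0, 0], [0.094, 0, 0.0156, -0.035, 0, 0, 0]],
  ],
)

```text
t: 20.95
ee_pos: [433.3, -129.2, 138.2]
eef_rot: [0.501, -0.499, -0.5, -0.5]
ft_force: [-0.1, -0.2, -0.6]
grip_width: 94.1
```

>>> move_arm(
  commands=[
    [[0.094, -0.01, 0, 0, 0.085, 0, 0], [0.094, -0.01, 0, 0, 0.085, 0, 0], [0.094, -0.01, 0, 0, 0, 0, 0], [0.094, -0.01, 0, 0, 0, 0, 0], [0.094, 0, 0, 0, 0, 0, 0], [0.094, 0, 0, 0, 0, 0, 0], [0.094, 0, 0, 0, 0, 0, 0], [0.094, 0, 0, 0, 0, 0, 0]],
  ],
)

```text
t: 21.75
ee_pos: [432.6, -128.1, 176.7]
eef_rot: [-0.456, 0.541, 0.456, 0.54]
ft_force: [0.9, 0.5, -0.2]
grip_width: 94.2
```

```bash
python3 look.py w13 dish_tan_mid lid dish_rack pen_rest;python3 -c "
from h import *
plan(432,-130,70,80)
c=cap('top'); print([(r['p'],r['extent']) for r in finder.silhouettes('top','dish_rack')[:2]]); crop(c,380,130,100,60,8,'t13')"
```

```text
tcp [ 432.7 -128.2  176.7]
dish_tan_mid 0.65 [320.8 185. ] [ 430.7 -125.9]
lid 0.58 [282.7 255.4] [ 512.3 -187.3]
dish_rack 0.56 [239.  325.8] [ 603.5 -265.4]
pen_rest 0.7 [362.7 297.9] [588.5 -97.7]
t 22.0 pos [ 432.8 -128.4  177.1] yaw 80.27 tilt 0.02 q6 -1.94 F [-0.  -0.5  0. ] w 94.1
 shift first in now-frame m [ 0.1071  0.0005 -0.0017]  then turn rad [ 0.0048  0.0001 -0.0004] | shift in goal frame [ 0.1071  0.0006 -0.0017]
[(0.82, [408.6, 140.0, 37.9, 37.4])]
```

View pics/w13.png

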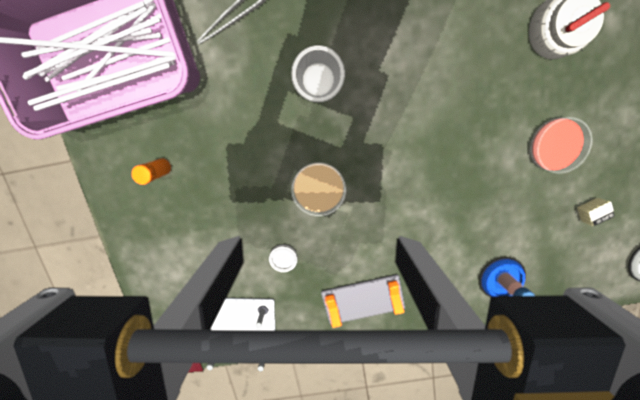

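View pics/t13.png

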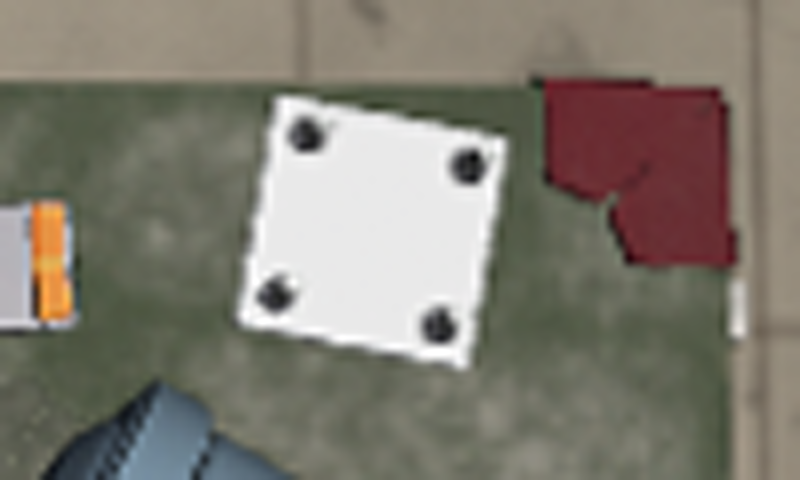

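>>> move_arm(
  commands=[
    [[0.094, 0.02, 0, 0, 0, 0, 0], [0.094, 0.03, 0, 0, 0, 0, 0], [0.094, 0.03, 0, 0, 0, 0, 0], [0.094, 0.03, 0, 0, 0, 0, 0], [0.094, 0.02, 0, 0, 0, 0, 0], [0.094, 0, 0, 0, 0, 0, 0], [0.094, 0, 0, 0, 0, 0, 0], [0.094, 0, 0, 0, 0, 0, 0]],
  ],
)

```text
t: 22.9
ee_pos: [434.1, -129.1, 48.7]
eef_rot: [-0.457, 0.54, 0.455, 0.541]
ft_force: [0.0, 0.5, 1.0]
grip_width: 93.7
```

```bash
python3 look.py w14 dish_tan_mid;python3 -c "
from ring import *
ring(431,-128,30,15,'w14c',(220,130,200,150),4)
plan(431,-128,3,80)"
```

```text
tcp [ 434.1 -129.1   48.8]
dish_tan_mid 0.83 [320.1 223.9] [ 432.  -128.1]
t 23.05 pos [ 433.8 -129.    48.5] yaw 80.27 tilt 0.15 q6 -1.94 F [ 0.1  0.8 -0.4] w 94.0
 shift first in now-frame m [0.0455 0.0031 0.0005]  then turn rad [ 0.0048 -0.0009  0.0024] | shift in goal frame [0.0455 0.003  0.0005]
```

View pics/w14c.png

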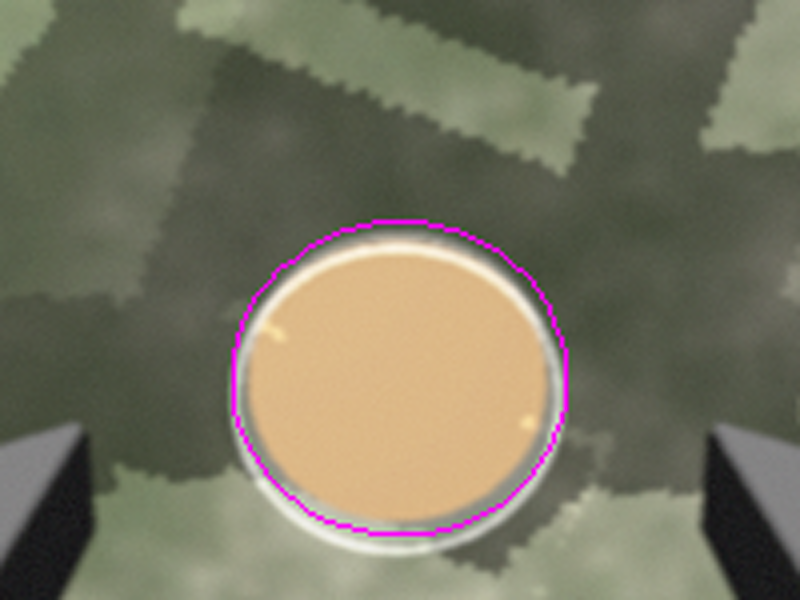

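>>> move_arm(
  commands=[
    [[0.094, 0.015, 0.0007, 0, 0, 0, 0], [0.094, 0.015, 0, 0, 0, 0, 0], [0.094, 0.01, 0, 0, 0, 0, 0], [0.094, 0.0045, 0, 0, 0, 0, 0], [0.085, 0, 0, 0, 0, 0, 0], [0.075, 0, 0, 0, 0, 0, 0], [0.066, 0, 0, 0, 0, 0, 0], [0.066, 0, 0, 0, 0, 0, 0]],
  ],
  grip_force=15,
)

```text
t: 23.85
ee_pos: [432.7, -128.6, 3.3]
eef_rot: [-0.456, 0.54, 0.455, 0.541]
ft_force: [-0.2, -0.5, 1.0]
grip_width: 67.1
```

```bash
python3 -c "
from ring import *
c=cap('wrist','w15')
plan(433,-128.5,4,80)"
```

```text
t 23.9 pos [ 432.6 -128.5    3.2] yaw 80.27 tilt 0.05 q6 -1.94 F [-0.4 -0.6  0.2] w 66.5
 shift first in now-frame m [-0.0008 -0.0004  0.0001]  then turn rad [ 0.0047 -0.0003  0.0009] | shift in goal frame [-0.0008 -0.0004  0.0001]
```

View pics/w15.png

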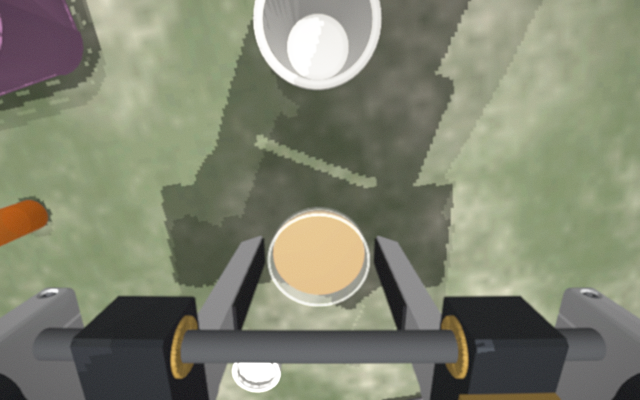

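```bash
python3 -c "
from ring import *
ring(433,-128.5,30,15,'w16c',(240,180,160,140),5)
c=cap('wrist'); print(proj(c,[[433,-128.5,15],[433,-128.5,3]]))"
```

```text
[[319.31446523 259.7841217 ]
 [319.31356927 251.01287005]]
```

View pics/w16c.png

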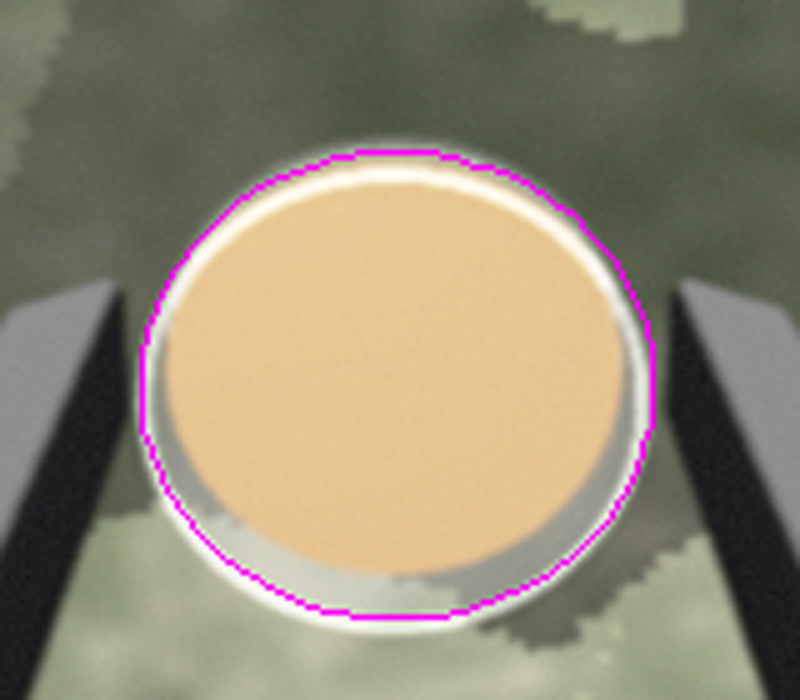

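>>> move_arm(
  commands=[
    [[0.06, 0, 0, 0, 0, 0, 0], [0.054, 0, 0, 0, 0, 0, 0], [0.054, 0, 0, 0, 0, 0, 0], [0.054, -0.01, 0, 0, 0, 0, 0], [0.054, -0.02, 0, 0, 0, 0, 0], [0.054, -0.03, 0, 0, 0, 0, 0], [0.054, -0.03, 0, 0, 0, 0, 0], [0.054, -0.02, 0, 0, 0, 0, 0]],
  ],
  grip_force=15,
)

```text
t: 24.8
ee_pos: [433.1, -128.8, 115.6]
eef_rot: [-0.457, 0.54, 0.455, 0.541]
ft_force: [1.1, 0.1, -0.6]
grip_width: 59.0
```

```bash
python3 look.py w17 dish_rack;python3 -c "
from ring import *
plan(603.5,-265,110,80)"
```

```text
tcp [ 434.9 -129.8  118.4]
dish_rack 0.58 [229.3 363.1] [ 609.7 -264.5]
t 24.9 pos [ 434.4 -129.6  116.4] yaw 80.28 tilt 0.42 q6 -1.94 F [ 0.3  0.2 -0.7] w 58.8
 shift first in now-frame m [ 0.0079 -0.1895 -0.1049]  then turn rad [ 0.0048 -0.0027  0.0069] | shift in goal frame [ 0.0064 -0.19   -0.104 ]
```

View pics/w17.png

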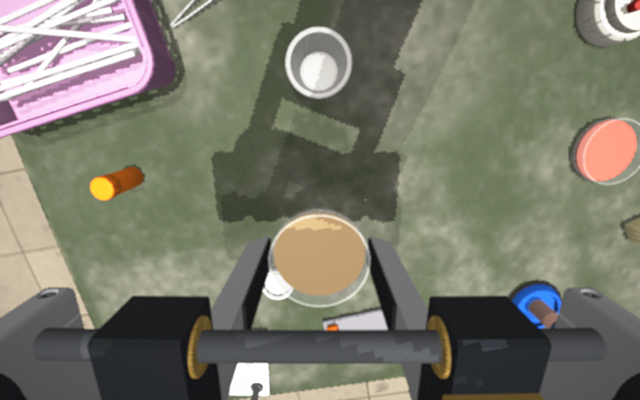

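>>> move_arm(
  commands=[
    [[0.054, 0, -0.015, -0.006, 0, 0, 0], [0.054, 0, -0.03, -0.011, 0, 0, 0], [0.054, 0, -0.038, -0.013, 0, 0, 0], [0.054, 0, -0.038, -0.013, 0, 0, 0], [0.054, 0, -0.038, -0.013, 0, 0, 0], [0.054, 0, -0.038, -0.013, 0, 0, 0], [0.054, 0, -0.038, -0.013, 0, 0, 0], [0.054, 0, -0.035, -0.012, 0, 0, 0]],
  ],
)

```text
t: 25.7
ee_pos: [683.1, -267.0, 110.5]
eef_rot: [-0.455, 0.541, 0.457, 0.54]
ft_force: [-0.9, 0.2, 0.3]
grip_width: 59.0
```

>>> move_arm(
  commands=[
    [[0.054, 0, -0.025, -0.007, 0, 0, 0], [0.054, 0, -0.01, -0.003, 0, 0, 0], [0.054, 0, 0, 0, 0, 0, 0], [0.054, 0, 0, 0, 0, 0, 0], [0.054, 0, 0, 0, 0, 0, 0], [0.054, 0, 0, 0, 0, 0, 0], [0.054, 0, 0, 0, 0, 0, 0], [0.054, 0, 0, 0, 0, 0, 0]],
  ],
)

```text
t: 26.5
ee_pos: [715.2, -282.3, 113.1]
eef_rot: [-0.456, 0.541, 0.456, 0.541]
ft_force: [0.7, -0.3, -0.1]
grip_width: 59.1
```

```bash
python3 look.py w18 dish_rack;python3 -c "
from ring import *
plan(603.5,-265,110,80)
c=cap('wrist');cv2.imwrite('w18.png',c['img'][:,:,::-1]); np.savez('w18.npz',**c)"
```

```text
tcp [ 715.2 -282.3  113. ]
dish_rack 0.72 [321.  254.6] [ 771.8 -290.1]
dish_rack 0.56 [316.8  78.4] [ 606.5 -265.9]
t 26.6 pos [ 715.2 -282.3  112.9] yaw 80.27 tilt 0.01 q6 -1.92 F [-0.8  0.1  0.3] w 59.1
 shift first in now-frame m [ 0.0029  0.113  -0.0018]  then turn rad [ 0.0048 -0.0001  0.0001] | shift in goal frame [ 0.0029  0.113  -0.0023]
```

View pics/w18.png

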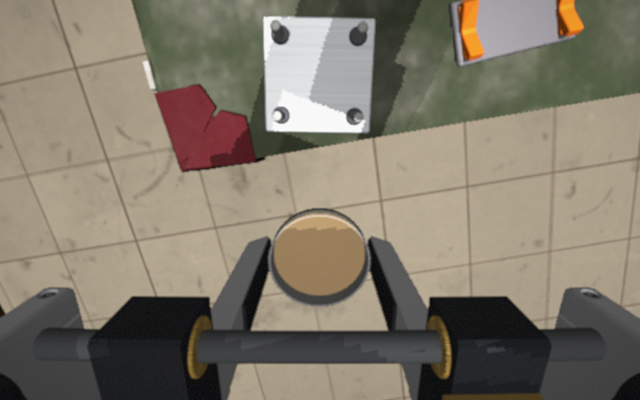

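```bash
cat > fit.py <<'E'
from h import *
d=np.load('w18.npz'); c={k:d[k] for k in d}
px=[(264,17),(376,19),(370,133),(266,131)]
P=np.array([onz(c,p,5)[:2] for p in px]); print(P.round(1), P.mean(0), [np.linalg.norm(P[i]-P[i-1]).round(1) for i in range(4)])
for i in range(4): v=P[i]-P[i-1]; print(np.degrees(np.arctan2(v[1],v[0])).round(1))
import sys
x,y,a=map(float,sys.argv[1:4]); a=np.radians(a)
Rm=np.array([[np.cos(a),-np.sin(a)],[np.sin(a),np.cos(a)]])
im=cv2.resize(c['img'],None,fx=4,fy=4,interpolation=cv2.INTER_CUBIC)
for z,h in ((5,46),(0,46)):
    q=np.array([[h,h],[h,-h],[-h,-h],[-h,h]])@Rm.T+[x,y]
    p=proj(c,np.c_[q,[z]*4]); cv2.polylines(im,[(p*4+1.5).astype(np.int32)],True,(255,0,255) if z else (0,255,0))
t=np.linspace(0,2*np.pi,20)
for sx in(1,-1):
  for sy in (1,-1):
    for z in (5,37):
      q=np.c_[32*sx+4*np.cos(t),32*sy+4*np.sin(t)]@Rm.T+[x,y]
      p=proj(c,np.c_[q,[z]*20]); cv2.polylines(im,[(p*4+1.5).astype(np.int32)],True,(255,255,0))
cv2.imwrite('pics/fit%s.png'%sys.argv[4],im[0:600,960:1640,::-1])
E
python3 fit.py 604 -265.5 -10 1
```

```text
[[ 553.3 -300.3]
 [ 570.1 -210.7]
 [ 659.9 -227.1]
 [ 642.6 -318. ]] [ 606.47356098 -264.01795654] [np.float64(91.1), np.float64(91.2), np.float64(91.3), np.float64(92.5)]
168.8
79.4
-10.3
-100.8
```

View pics/fit1.png

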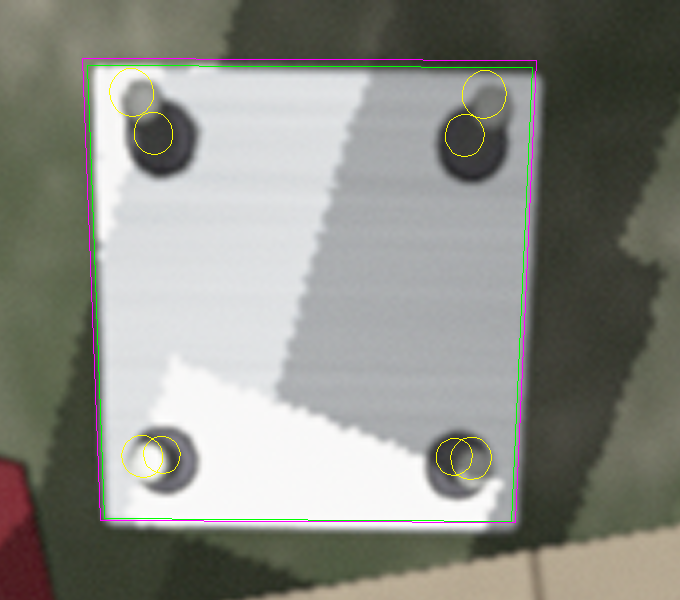

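```bash
python3 fit.py 605.6 -264.3 -10.2 2 >/dev/null; python3 -c "
from h import *
plan(605.6,-264.3,60,80)"
```

```text
t 26.65 pos [ 715.3 -282.4  112.9] yaw 80.27 tilt 0.01 q6 -1.92 F [ 0.  -0.6 -0.2] w 59.1
 shift first in now-frame m [ 0.0529  0.1112 -0.0007]  then turn rad [ 0.0047 -0.0001  0.0002] | shift in goal frame [ 0.0529  0.1111 -0.0012]
```

View pics/fit2.png

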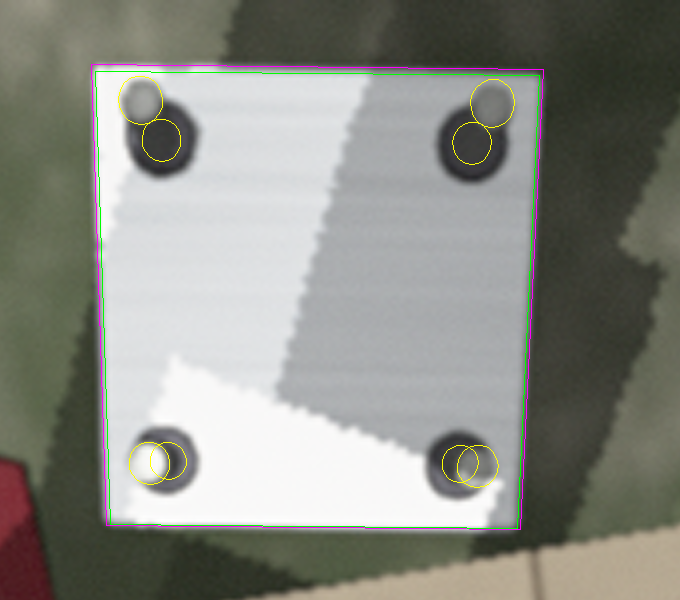

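```bash
python3 -c "
from h import *
d=np.load('w18.npz'); c={k:d[k] for k in d}
a=np.linspace(0,2*np.pi,80); im=cv2.resize(c['img'],None,fx=5,fy=5,interpolation=cv2.INTER_CUBIC)
for z,col in((124.8,(255,0,255)),(109.8,(0,255,0))):
  p=proj(c,np.c_[715.3+30*np.cos(a),-282.4+30*np.sin(a),0*a+z]); cv2.polylines(im,[(p*5+2).astype(np.int32)],True,col)
cv2.imwrite('pics/f3.png',im[1000:1600,1250:1950,::-1])"
```

```text
(no output)
```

View pics/f3.png

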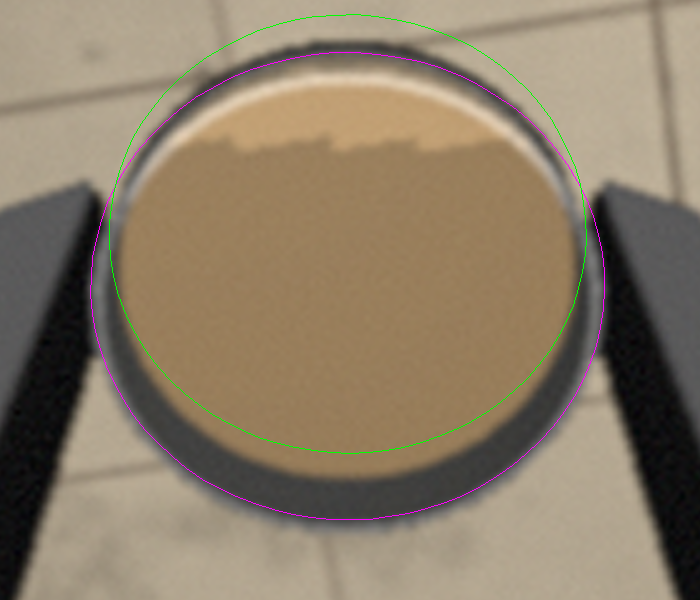

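>>> move_arm(
  commands=[
    [[0.054, 0, 0.012, -0.001, 0.005, 0, 0], [0.054, 0, 0.025, 0, 0, 0, 0], [0.054, 0, 0.03, 0, 0, 0, 0], [0.054, 0.01, 0.025, 0, 0, 0, 0], [0.054, 0.02, 0.015, 0, 0, 0, 0], [0.054, 0.02, 0.005, 0, 0, 0, 0], [0.054, 0, 0, 0, 0, 0, 0], [0.054, 0, 0, 0, 0, 0, 0]],
  ],
)

```text
t: 27.45
ee_pos: [605.1, -264.1, 63.1]
eef_rot: [-0.454, 0.542, 0.454, 0.542]
ft_force: [0.8, 0.1, -0.8]
grip_width: 59.1
```

```bash
python3 -c "
from h import *
plan(604.6,-264.1,9,80)
c=cap('wrist');crop(c,220,150,200,150,4,'w19')"
```

```text
t 27.45 pos [ 605.1 -264.1   63.1] yaw 79.98 tilt 0.01 q6 -1.98 F [ 0.8  0.1 -0.8] w 59.1
 shift first in now-frame m [ 0.0541  0.0005 -0.0001]  then turn rad [-0.0003 -0.      0.0002] | shift in goal frame [ 0.0541  0.0005 -0.0001]
```

View pics/w19.png

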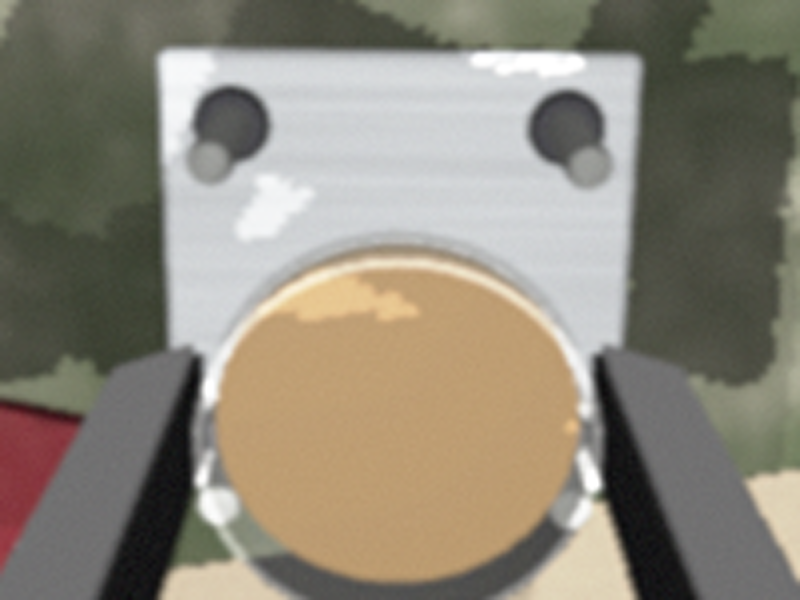

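>>> move_arm(
  commands=[
    [[0.054, 0.012, 0.0005, 0, 0, 0, 0], [0.054, 0.015, 0, 0, 0, 0, 0], [0.054, 0.012, 0, 0, 0, 0, 0], [0.054, 0.008, 0, 0, 0, 0, 0], [0.054, 0.004, 0, 0, 0, 0, 0], [0.054, 0.002, 0, 0, 0, 0, 0], [0.054, 0, 0, 0, 0, 0, 0], [0.054, 0, 0, 0, 0, 0, 0]],
  ],
)

```text
t: 28.3
ee_pos: [604.7, -264.1, 10.3]
eef_rot: [-0.455, 0.542, 0.454, 0.542]
ft_force: [0.1, -0.1, 0.2]
grip_width: 59.1
```

```bash
python3 -c "
from h import *
plan(604.6,-264.1,8.3,80)
c=cap('wrist');crop(c,220,150,200,150,4,'w20')"
```

```text
t 28.3 pos [ 604.7 -264.1   10.3] yaw 79.98 tilt 0.06 q6 -1.98 F [ 0.1 -0.1  0.2] w 59.1
 shift first in now-frame m [0.002  0.0001 0.    ]  then turn rad [-0.0003 -0.0004  0.0009] | shift in goal frame [0.002  0.0001 0.    ]
```

View pics/w20.png

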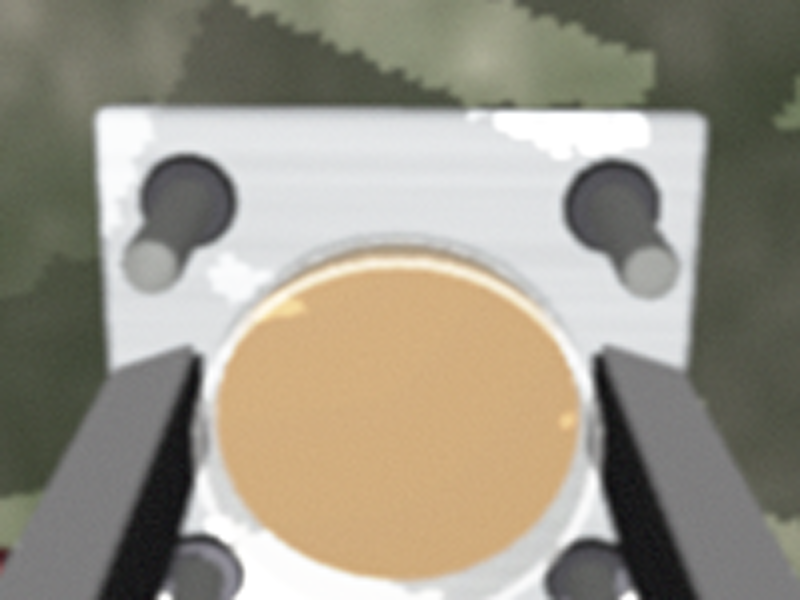

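>>> move_arm(
  commands=[
    [[0.054, 0.001, 0, 0, 0, 0, 0], [0.054, 0.001, 0, 0, 0, 0, 0], [0.054, 0.0005, 0, 0, 0, 0, 0], [0.054, 0, 0, 0, 0, 0, 0], [0.06, 0, 0, 0, 0, 0, 0], [0.066, 0, 0, 0, 0, 0, 0], [0.072, 0, 0, 0, 0, 0, 0], [0.072, 0, 0, 0, 0, 0, 0]],
  ],
)

```text
t: 29.15
ee_pos: [604.2, -263.8, 7.0]
eef_rot: [-0.454, 0.542, 0.455, 0.542]
ft_force: [-0.7, 0.0, 0.3]
grip_width: 71.7
```

>>> move_arm(
  commands=[
    [[0.072, -0.01, 0, 0, 0, 0, 0], [0.072, -0.02, 0, 0, 0, 0, 0], [0.072, -0.03, 0, 0, 0, 0, 0], [0.072, -0.03, 0, 0, 0, 0, 0], [0.072, -0.03, 0, 0, 0, 0, 0], [0.072, 0, -0.03, 0, 0, 0, 0], [0.072, 0, -0.03, 0, 0, 0, 0], [0.072, 0, 0, 0, 0, 0, 0]],
  ],
)

```text
t: 29.95
ee_pos: [665.8, -274.8, 128.4]
eef_rot: [-0.456, 0.541, 0.454, 0.542]
ft_force: [-0.0, -0.0, 0.1]
grip_width: 71.6
```

```bash
python3 look.py w21 dish_tan_mid dish_rack;python3 -c "
from ring import *
ring(605.6,-264.3,30,20,'w21c',(220,50,200,150),4)
plan(431,142,140,80)"
```

```text
tcp [ 664.3 -274.4  127.8]
dish_tan_mid 0.71 [321.8 132. ] [ 603.7 -261.6]
t 30.15 pos [ 662.7 -274.1  127.2] yaw 79.98 tilt 0.05 q6 -1.95 F [0.3 0.3 0.7] w 72.0
 shift first in now-frame m [-0.0125  0.3006  0.3694]  then turn rad [-0.0004  0.0002 -0.0008] | shift in goal frame [-0.0128  0.3004  0.3695]
```

View pics/w21c.png

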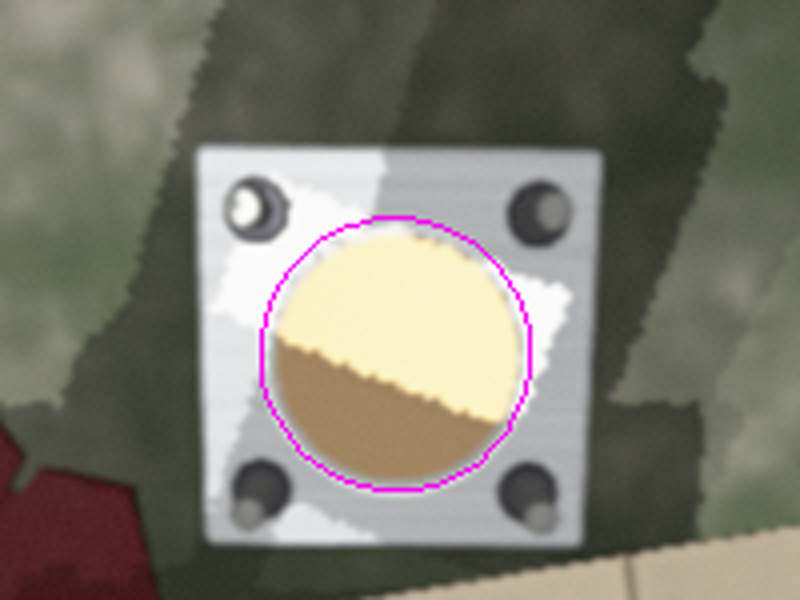

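>>> move_arm(
  commands=[
    [[0.094, 0, 0.014, 0.018, 0, 0, 0], [0.094, 0, 0.025, 0.031, 0, 0, 0], [0.094, 0, 0.027, 0.033, 0, 0, 0], [0.094, 0, 0.027, 0.033, 0, 0, 0], [0.094, 0, 0.027, 0.033, 0, 0, 0], [0.094, 0, 0.027, 0.033, 0, 0, 0], [0.094, 0, 0.027, 0.033, 0, 0, 0], [0.094, 0, 0.027, 0.033, 0, 0, 0]],
  ],
)

```text
t: 30.95
ee_pos: [506.5, 5.1, 127.3]
eef_rot: [-0.454, 0.542, 0.454, 0.542]
ft_force: [-0.1, 0.4, 0.9]
grip_width: 94.2
```

>>> move_arm(
  commands=[
    [[0.094, 0, 0.027, 0.033, 0, 0, 0], [0.094, 0, 0.027, 0.033, 0, 0, 0], [0.094, 0, 0.027, 0.033, 0, 0, 0], [0.094, 0, 0.0185, 0.023, 0, 0, 0], [0.094, 0, 0, 0, 0, 0, 0], [0.094, 0, 0, 0, 0, 0, 0], [0.094, 0, 0, 0, 0, 0, 0], [0.094, 0, 0, 0, 0, 0, 0]],
  ],
)

```text
t: 31.75
ee_pos: [432.1, 140.4, 127.3]
eef_rot: [-0.454, 0.542, 0.454, 0.542]
ft_force: [0.1, -0.6, -0.4]
grip_width: 94.4
```

```bash
python3 look.py w22 dish_red_mid marker_mid slip_box;python3 -c "
from ring import *
ring(430,142,30,15,'w22c',(220,100,200,150),4)
plan(430,142,45,80)"
```

```text
tcp [432.1 140.5 127.3]
dish_red_mid 0.84 [322.  198.9] [433. 143.]
marker_mid 0.76 [446.7 172.5] [428.4 266.3]
slip_box 0.83 [373.8 262. ] [513.9 185.3]
t 32.0 pos [431.9 140.9 127.2] yaw 79.93 tilt 0.01 q6 -1.33 F [ 0.  -0.4 -0.7] w 94.0
 shift first in now-frame m [0.0822 0.002  0.0007]  then turn rad [-0.0012 -0.     -0.0002] | shift in goal frame [0.0822 0.002  0.0007]
```

View pics/w22.png

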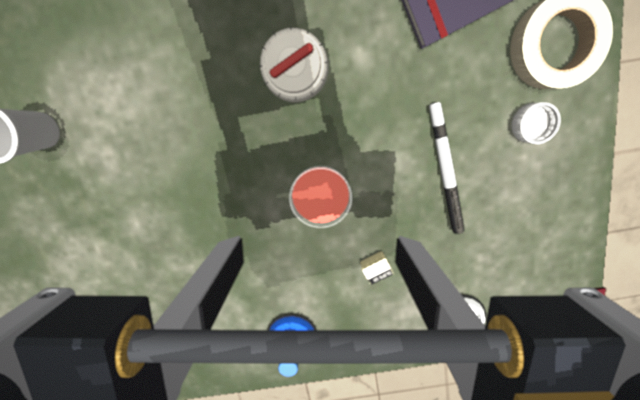

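View pics/w22c.png

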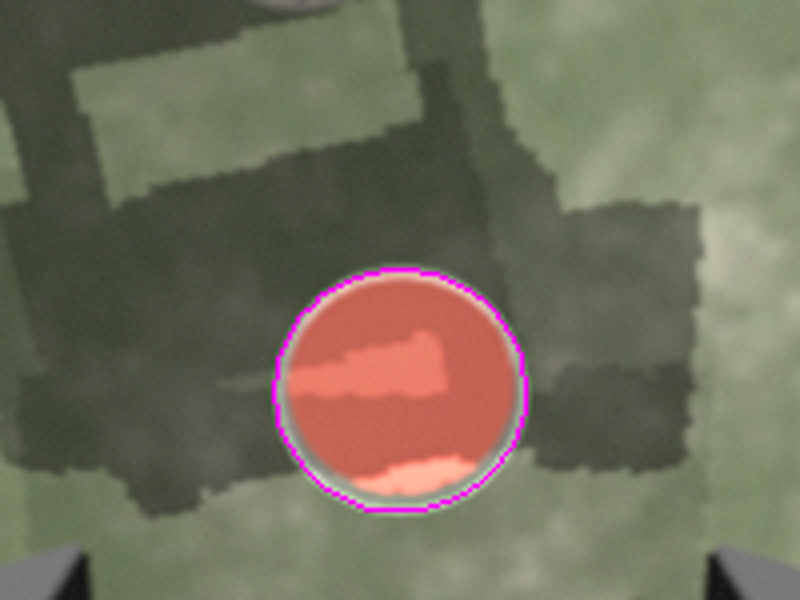

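>>> move_arm(
  commands=[
    [[0.094, 0.02, 0.0015, 0.001, 0, 0, 0], [0.094, 0.03, 0, 0, 0, 0, 0], [0.094, 0.03, 0, 0, 0, 0, 0], [0.094, 0.02, 0, 0, 0, 0, 0], [0.094, 0.015, 0, 0, 0, 0, 0], [0.094, 0.0075, 0, 0, 0, 0, 0], [0.08, 0, 0, 0, 0, 0, 0], [0.07, 0, 0, 0, 0, 0, 0]],
  ],
)

```text
t: 32.8
ee_pos: [431.0, 142.6, 5.4]
eef_rot: [-0.455, 0.541, 0.454, 0.542]
ft_force: [0.3, -0.2, -0.4]
grip_width: 81.2
```

```bash
python3 -c "
from ring import *
s=status.sense(); p=s['ee_pos']
ring(p[0],p[1],30,15,'w23c',(240,180,160,140),5)
plan(430.5,142,4,80)"
```

```text
t 32.85 pos [431.2 142.6   5.6] yaw 79.98 tilt 0.1 q6 -1.33 F [ 0.1  0.3 -0.7] w 77.4
 shift first in now-frame m [ 0.0016  0.0006 -0.0008]  then turn rad [-0.0003  0.0004  0.0017] | shift in goal frame [ 0.0016  0.0006 -0.0008]
```

View pics/w23c.png

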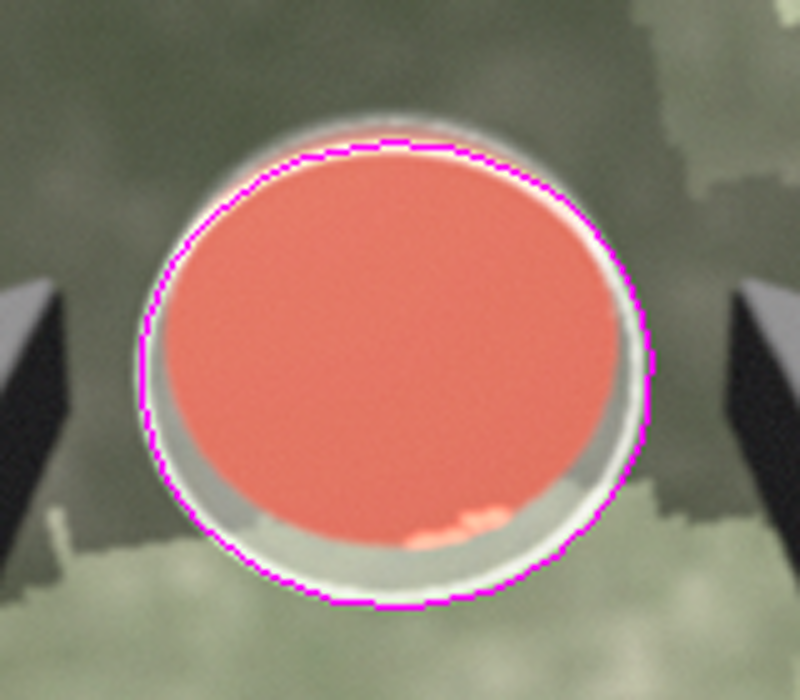

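>>> move_arm(
  commands=[
    [[0.066, 0.0012, 0, 0, 0, 0, 0], [0.06, 0, 0, 0, 0, 0, 0], [0.054, 0, 0, 0, 0, 0, 0], [0.054, 0, 0, 0, 0, 0, 0], [0.054, 0, 0, 0, 0, 0, 0], [0.054, -0.01, 0, 0, 0, 0, 0], [0.054, -0.02, 0, 0, 0, 0, 0], [0.054, -0.03, 0, 0, 0, 0, 0]],
  ],
  grip_force=15,
)

```text
t: 33.65
ee_pos: [428.7, 142.4, 63.2]
eef_rot: [-0.454, 0.543, 0.455, 0.541]
ft_force: [1.6, -0.6, -0.8]
grip_width: 58.9
```

```bash
python3 -c "
from ring import *
plan(605.4,-264.3,120,80)"
```

```text
t 33.65 pos [428.7 142.4  63.2] yaw 79.98 tilt 0.22 q6 -1.33 F [ 1.6 -0.6 -0.8] w 58.9
 shift first in now-frame m [-0.0574 -0.2446 -0.3699]  then turn rad [-0.0003 -0.0009 -0.0038] | shift in goal frame [-0.0568 -0.2447 -0.3699]
```

>>> move_arm(
  commands=[
    [[0.054, -0.03, 0, 0, 0, 0, 0], [0.054, -0.02, -0.008, -0.013, 0, 0, 0], [0.054, -0.007, -0.017, -0.026, 0, 0, 0], [0.054, 0, -0.0213, -0.0322, 0, 0, 0], [0.054, 0, -0.0213, -0.0322, 0, 0, 0], [0.054, 0, -0.0213, -0.0322, 0, 0, 0], [0.054, 0, -0.0213, -0.0322, 0, 0, 0], [0.054, 0, -0.0213, -0.0322, 0, 0, 0]],
  ],
)

```text
t: 34.45
ee_pos: [525.3, -78.7, 121.0]
eef_rot: [-0.454, 0.542, 0.454, 0.542]
ft_force: [0.2, 1.0, -0.4]
grip_width: 59.2
```

>>> move_arm(
  commands=[
    [[0.054, 0, -0.0213, -0.0322, 0, 0, 0], [0.054, 0, -0.0213, -0.0322, 0, 0, 0], [0.054, 0, -0.0213, -0.0322, 0, 0, 0], [0.054, 0, -0.0213, -0.0322, 0, 0, 0], [0.054, 0, -0.018, -0.028, 0, 0, 0], [0.054, 0, -0.009, -0.0135, 0, 0, 0], [0.054, 0, 0, 0, 0, 0, 0], [0.054, 0, 0, 0, 0, 0, 0]],
  ],
)

```text
t: 35.25
ee_pos: [605.5, -263.9, 120.4]
eef_rot: [-0.454, 0.542, 0.455, 0.542]
ft_force: [0.4, 1.4, 0.5]
grip_width: 59.2
```

```bash
python3 -c "
from ring import *
plan(605.4,-264.3,70,80)
c=cap('wrist','w24')"
```

```text
t 35.25 pos [ 605.5 -263.9  120.4] yaw 79.97 tilt 0.06 q6 -1.98 F [0.4 1.4 0.5] w 59.2
 shift first in now-frame m [ 0.0504  0.     -0.0005]  then turn rad [-0.0005  0.0006 -0.0009] | shift in goal frame [ 0.0504  0.0001 -0.0004]
```

View pics/w24.png

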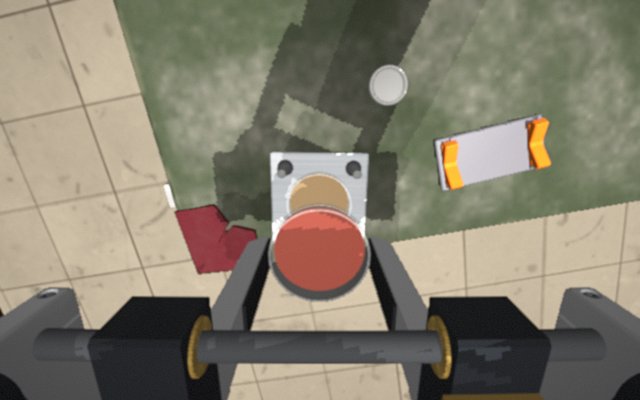

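>>> move_arm(
  commands=[
    [[0.054, 0.02, 0, 0, 0, 0, 0], [0.054, 0.02, 0, 0, 0, 0, 0], [0.054, 0.02, 0, 0, 0, 0, 0], [0.054, 0.015, 0, 0, 0, 0, 0], [0.054, 0.01, 0, 0, 0, 0, 0], [0.054, 0.005, 0, 0, 0, 0, 0], [0.054, 0.0025, 0, 0, 0, 0, 0], [0.054, 0, 0, 0, 0, 0, 0]],
  ],
)

```text
t: 36.1
ee_pos: [606.2, -264.6, 28.4]
eef_rot: [-0.455, 0.542, 0.454, 0.542]
ft_force: [-0.2, -1.0, -0.6]
grip_width: 59.1
```

```bash
python3 -c "
from ring import *
plan(605.4,-264.3,24.2,80)
c=cap('wrist');crop(c,220,150,200,150,4,'w25')"
```

```text
t 36.1 pos [ 606.2 -264.6   28.4] yaw 79.99 tilt 0.03 q6 -1.98 F [-0.2 -1.  -0.6] w 59.1
 shift first in now-frame m [0.0042 0.0008 0.0001]  then turn rad [-0.0002 -0.0002  0.0005] | shift in goal frame [0.0042 0.0008 0.0001]
```

View pics/w25.png

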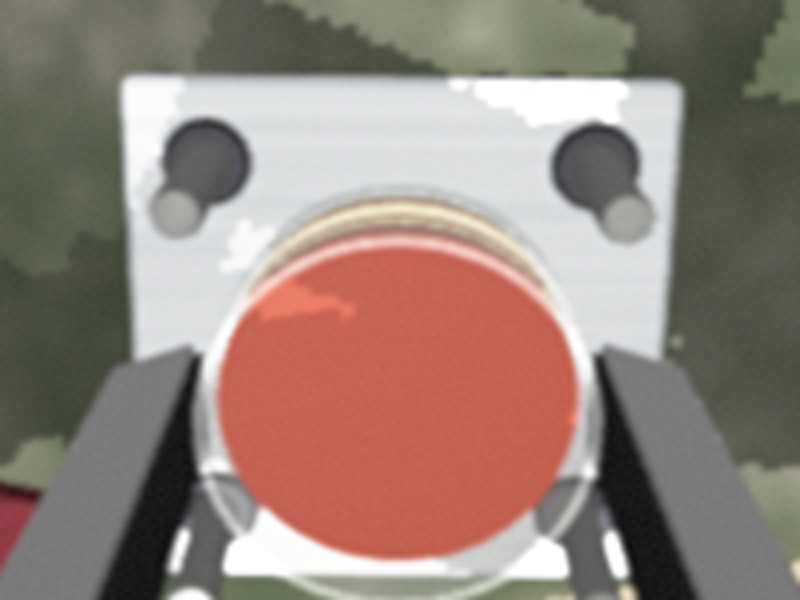

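>>> move_arm(
  commands=[
    [[0.054, 0.002, 0.0008, 0, 0, 0, 0], [0.054, 0.0015, 0, 0, 0, 0, 0], [0.054, 0.0005, 0, 0, 0, 0, 0], [0.054, 0, 0, 0, 0, 0, 0], [0.054, 0, 0, 0, 0, 0, 0], [0.054, 0, 0, 0, 0, 0, 0], [0.054, 0, 0, 0, 0, 0, 0], [0.054, 0, 0, 0, 0, 0, 0]],
  ],
)

```text
t: 36.95
ee_pos: [605.2, -264.3, 24.1]
eef_rot: [-0.454, 0.542, 0.454, 0.542]
ft_force: [-0.2, -0.7, -0.4]
grip_width: 59.0
```

```bash
python3 -c "
from ring import *
plan(605.4,-264.3,24.2,80)
c=cap('wrist');crop(c,220,150,200,150,4,'w26')"
```

```text
t 36.95 pos [ 605.2 -264.3   24.1] yaw 79.98 tilt 0.0 q6 -1.98 F [-0.2 -0.7 -0.4] w 59.0
 shift first in now-frame m [-0.0001 -0.0002  0.0001]  then turn rad [-0.0003 -0.      0.0001] | shift in goal frame [-0.0001 -0.0002  0.0001]
```

View pics/w26.png

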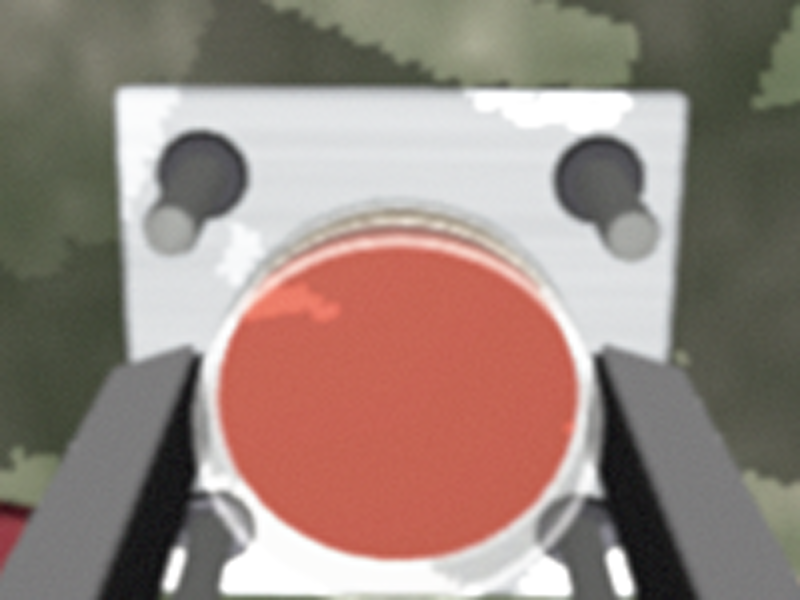

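>>> move_arm(
  commands=[
    [[0.054, 0.0004, 0, 0, 0, 0, 0], [0.054, 0.0004, 0, 0, 0, 0, 0], [0.054, 0, 0, 0, 0, 0, 0], [0.06, 0, 0, 0, 0, 0, 0], [0.064, 0, 0, 0, 0, 0, 0], [0.07, 0, 0, 0, 0, 0, 0], [0.072, 0, 0, 0, 0, 0, 0], [0.072, 0, 0, 0, 0, 0, 0]],
  ],
)

```text
t: 37.8
ee_pos: [605.1, -264.3, 23.2]
eef_rot: [-0.454, 0.542, 0.454, 0.542]
ft_force: [-0.3, -0.4, -0.9]
grip_width: 71.7
```

>>> move_arm(
  commands=[
    [[0.072, -0.01, 0, 0, 0, 0, 0], [0.072, -0.02, 0, 0, 0, 0, 0], [0.072, -0.03, 0, 0, 0, 0, 0], [0.072, -0.03, 0, 0, 0, 0, 0], [0.072, -0.02, 0, 0, 0, 0, 0], [0.072, 0, -0.03, 0, 0, 0, 0], [0.072, 0, -0.03, 0, 0, 0, 0], [0.072, 0, 0, 0, 0, 0, 0]],
  ],
)

```text
t: 38.6
ee_pos: [666.6, -275.2, 134.3]
eef_rot: [-0.456, 0.541, 0.454, 0.542]
ft_force: [-1.0, 0.6, 0.1]
grip_width: 72.0
```

```bash
python3 look.py w27 dish_red_mid pen_rest;python3 -c "
from ring import *
ring(605.6,-264.3,30,35,'w27c',(220,50,200,150),4)
plan(428.4,266,140,None)"
```

```text
tcp [ 665.2 -274.9  133.8]
dish_red_mid 0.89 [322.4 135.2] [ 607.9 -262. ]
pen_rest 0.66 [492.7  82.3] [587.4 -96.5]
t 38.8 pos [ 663.6 -274.5  133.3] yaw 79.98 tilt 0.04 q6 -1.95 F [-1.2  0.1 -0.1] w 71.9
 shift first in now-frame m [-0.0064  0.3256  0.4914]  then turn rad [ 0.      0.0002 -0.0006] | shift in goal frame [-0.0067  0.3256  0.4914]
```

View pics/w27c.png

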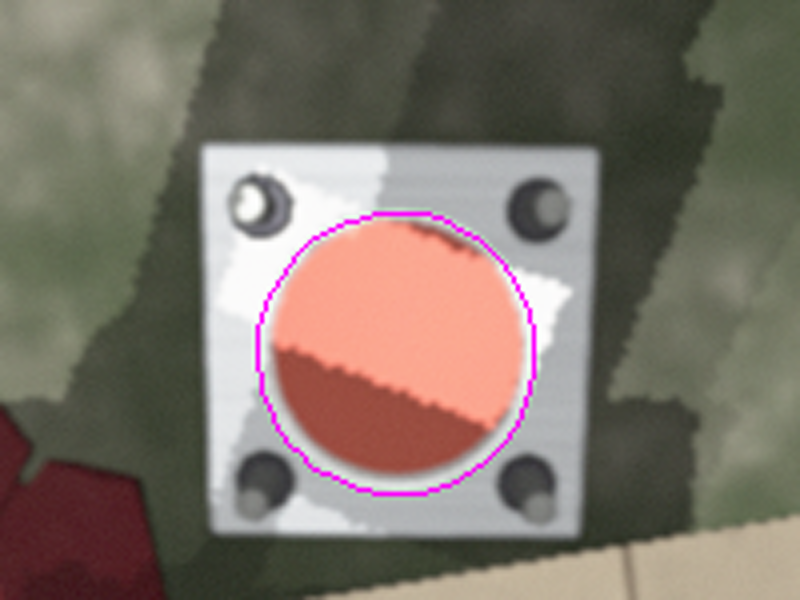

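View pics/w27.png

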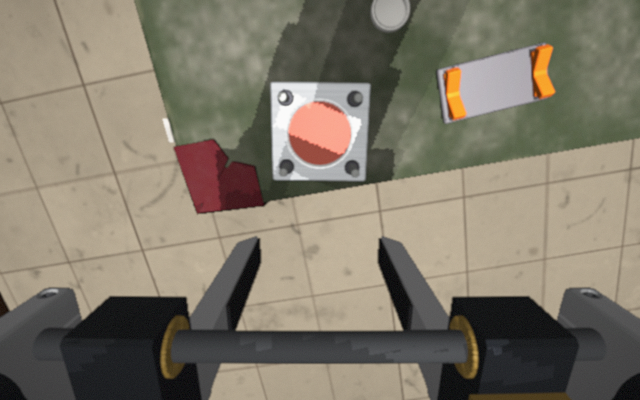

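```bash
python3 -c "
from ring import *
c=cap('wrist'); np.savez('w27.npz',**c)
crop(c,400,20,190,130,4,'w27r')
# pen from w22 pose
c2=dict(c); T=np.eye(4)
from scipy.spatial.transform import Rotation as R
yaw=np.radians(79.93); z=np.array([np.cos(yaw),np.sin(yaw),0]); x=np.array([0,0,-1.]);T[:3,:3]=np.stack([x,np.cross(z,x),z],1);T[:3,3]=[432.1,140.5,127.3]
c2['T']=T@c['mount']
a,b=onz(c2,(435,103),6),onz(c2,(460,232),6); v=b-a; print(a,b,(a+b)/2,np.linalg.norm(v),np.degrees(np.arctan2(v[1],v[0])))
"
```

```text
[361.90244644 259.99829579   6.        ] [492.56041769 276.10155719   6.        ] [427.23143207 268.04992649   6.        ] 131.6465741248339 7.02612606385596
```

View pics/w27r.png

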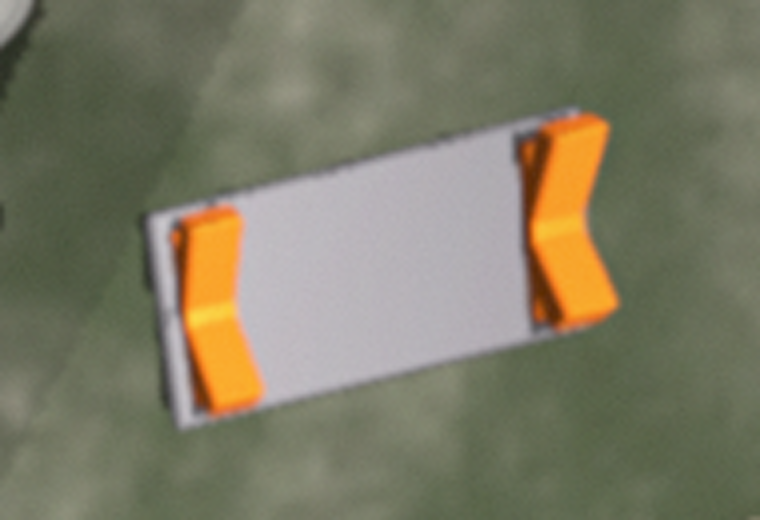

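```bash
cat > fitr.py <<'E'
from h import *
import sys
d=np.load(sys.argv[5]); c={k:d[k] for k in d}
if sys.argv[4]=='1':
    P=[onz(c,(400+u/4-.4,20+v/4-.4),8) for u,v in((212,315),(559,230))]; v=P[1]-P[0]; print(np.round(P,1),(P[0]+P[1])/2,np.linalg.norm(v),np.degrees(np.arctan2(v[1],v[0])))
x,y,a=map(float,sys.argv[1:4]); a=np.radians(a-90)
Rm=np.array([[np.cos(a),-np.sin(a)],[np.sin(a),np.cos(a)]])
bx=list(map(int,sys.argv[6:10])) if len(sys.argv)>6 else [400,20,190,130]
im=cv2.resize(c['img'],None,fx=4,fy=4,interpolation=cv2.INTER_CUBIC)
def L(q,z,col,cl=True):
    q=np.array(q,float)@Rm.T+[x,y]; p=proj(c,np.c_[q,np.broadcast_to(z,len(q))]); cv2.polylines(im,[(p*4+1.5).astype(np.int32)],cl,col)
L([[25,50],[25,-50],[-25,-50],[-25,50]],5,(255,0,255))
for s in(1,-1):
    L([[0,s*40+6],[0,s*40-6]],8,(0,0,255),False)
    for t in (1,-1): L([[-19,s*40+6*t],[0,s*40+6*t],[19,s*40+6*t]],[19,8,19],(0,255,255),False)
cv2.imwrite('pics/fitr%s.png'%sys.argv[4],im[4*bx[1]:4*(bx[1]+bx[3]),4*bx[0]:4*(bx[0]+bx[2]),::-1])
E
python3 fitr.py 590 -97 93 1 w27.npz
```

```text
[[ 592.  -137.2    8. ]
 [ 586.5  -57.1    8. ]] [589.24532897 -97.17945682   8.        ] 80.27355451300075 93.89562827926308
```

View pics/fitr1.png

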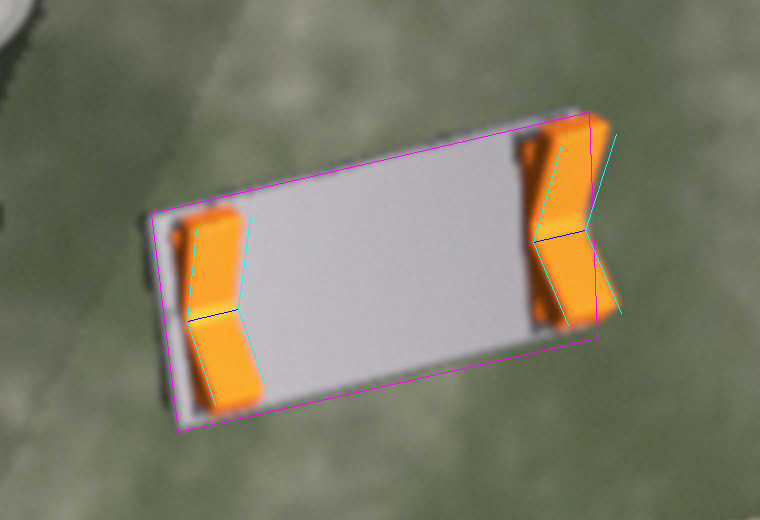

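>>> move_arm(
  commands=[
    [[0.05, 0, 0.0218, 0.0329, 0, 0, 0], [0.05, 0, 0.0218, 0.0329, 0, 0, 0], [0.05, 0, 0.0218, 0.0329, 0, 0, 0], [0.05, 0, 0.0218, 0.0329, 0, 0, 0], [0.05, 0, 0.0218, 0.0329, 0, 0, 0], [0.05, 0, 0.0218, 0.0329, 0, 0, 0], [0.05, 0, 0.0218, 0.0329, 0, 0, 0], [0.05, 0, 0.0218, 0.0329, 0, 0, 0]],
  ],
)

```text
t: 39.65
ee_pos: [536.8, 16.0, 133.5]
eef_rot: [-0.454, 0.542, 0.454, 0.542]
ft_force: [0.0, -0.1, -0.2]
grip_width: 49.8
```

>>> move_arm(
  commands=[
    [[0.05, 0, 0.0218, 0.0329, 0, 0, 0], [0.05, 0, 0.0218, 0.0329, 0, 0, 0], [0.05, 0, 0.0218, 0.0329, 0, 0, 0], [0.05, 0, 0.0218, 0.0329, 0, 0, 0], [0.05, 0, 0.0218, 0.0329, 0, 0, 0], [0.05, 0, 0.0218, 0.0329, 0, 0, 0], [0.05, 0, 0.0218, 0.0329, 0, 0, 0], [0.05, 0, 0, 0, -0.14, 0, 0]],
  ],
)

```text
t: 40.45
ee_pos: [425.6, 270.8, 133.4]
eef_rot: [-0.493, 0.507, 0.493, 0.507]
ft_force: [-0.2, -1.3, -0.1]
grip_width: 50.0
```

>>> move_arm(
  commands=[
    [[0.05, 0, 0, 0, -0.14, 0, 0], [0.05, 0.02, 0, 0, -0.017, 0, 0], [0.05, 0.03, 0, 0, 0, 0, 0], [0.05, 0.02, 0, 0, 0, 0, 0], [0.05, 0, 0, 0, 0, 0, 0], [0.05, 0, 0, 0, 0, 0, 0], [0.05, 0, 0, 0, 0, 0, 0], [0.05, 0, 0, 0, 0, 0, 0]],
  ],
)

```text
t: 41.25
ee_pos: [429.1, 268.4, 64.8]
eef_rot: [0.53, -0.468, -0.529, -0.469]
ft_force: [0.1, -0.4, 0.5]
grip_width: 50.1
```

```bash
python3 look.py w28 marker_mid big_cap;python3 -c "
from ring import *
plan(427.3,268,3,97)"
```

```text
tcp [428.9 268.4  64.5]
marker_mid 0.75 [318.1 214.8] [425.7 267.3]
big_cap 0.7 [422.7 191.8] [398.3 348.1]
t 41.4 pos [428.6 268.3  64.1] yaw 97.0 tilt 0.08 q6 -1.36 F [ 0.4 -0.4 -0.6] w 50.0
 shift first in now-frame m [ 0.0611  0.0014 -0.0001]  then turn rad [-0.      0.0003  0.0014] | shift in goal frame [ 0.0611  0.0013 -0.0001]
```

View pics/w28.png

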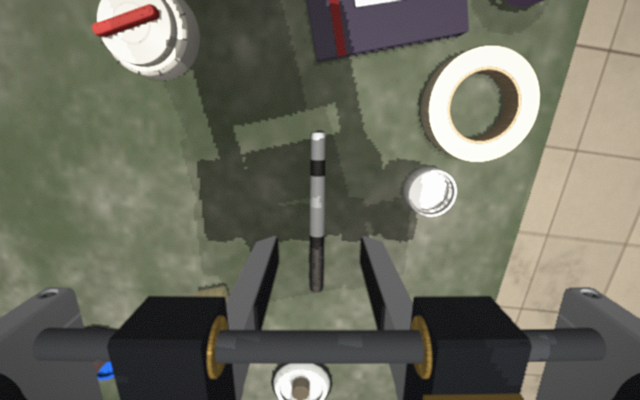

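```bash
python3 -c "
from ring import *
c=cap('wrist'); np.savez('w28.npz',**c); crop(c,260,115,120,190,3,'w28c')
for i in range(2):
  r=finder.silhouettes('wrist','marker_mid')[0]; print(r['p'],r['extent'])
m=r['region']; ys,xs=np.nonzero(m); P=np.array([onz(c,(u,v),6)[:2] for u,v in zip(xs,ys)])
mu=P.mean(0); w,V=np.linalg.eigh(np.cov(P.T)); a=V[:,1]; t=(P-mu)@a; print(mu,a,np.degrees(np.arctan2(a[1],a[0])),t.min(),t.max(), mu+a*(t.min()+t.max())/2)
"
```

```text
0.73 [309.5, 133.2, 13.2, 163.5]
0.73 [309.5, 133.2, 13.2, 163.5]
[425.50985716 265.98353921] [-0.99393293 -0.10998784] -173.68538549320473 -71.16458592277232 63.888654771514204 [429.12575096 266.38367118]
```

View pics/w28c.png

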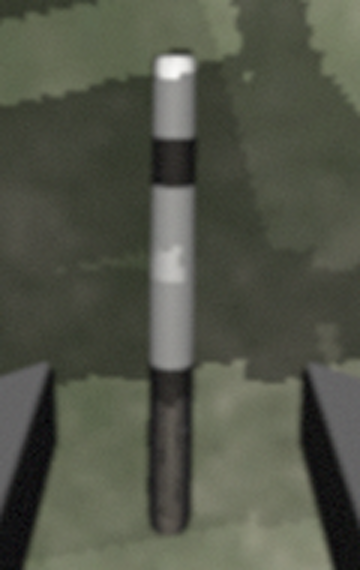

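```bash
python3 -c "
from h import *
d=np.load('w28.npz'); c={k:d[k] for k in d}
for za,zb in((6,6),(8,6),(6,9)):
  a,b=onz(c,(318.2,132.2),za),onz(c,(315.9,292.4),zb);v=b-a;print(a.round(1),b.round(1),(a+b)/2,np.linalg.norm(v),np.degrees(np.arctan2(v[1],v[0])))
plan(427.3,268,3,97)
"
```

```text
[361.4 259.4   6. ] [494.7 273.8   6. ] [428.04928096 266.58406902   6.        ] 134.03983369186332 6.162599027934603
[361.3 259.4   8. ] [494.7 273.8   6. ] [427.9825083  266.57850325   7.        ] 134.18870752245522 6.16120310451913
[361.4 259.4   6. ] [492.8 273.6   9. ] [427.1093534  266.48504692   7.5       ] 132.183629681252 6.164724986450015
t 41.55 pos [428.2 268.2  63.5] yaw 97.0 tilt 0.02 q6 -1.36 F [ 0.4  0.9 -0. ] w 50.3
 shift first in now-frame m [ 0.0605  0.0009 -0.0001]  then turn rad [0.     0.0001 0.0004] | shift in goal frame [ 0.0605  0.0009 -0.0001]
```

>>> move_arm(
  commands=[
    [[0.05, 0.015, 0.0007, -0.0015, 0.014, 0, 0], [0.05, 0.02, 0, 0, 0, 0, 0], [0.05, 0.015, 0, 0, 0, 0, 0], [0.05, 0.008, 0, 0, 0, 0, 0], [0.05, 0.003, 0, 0, 0, 0, 0], [0.035, 0, 0, 0, 0, 0, 0], [0.022, 0, 0, 0, 0, 0, 0], [0.016, 0, 0, 0, 0, 0, 0]],
  ],
  grip_force=12,
)

```text
t: 42.35
ee_pos: [428.2, 266.8, 3.0]
eef_rot: [0.527, -0.472, -0.526, -0.473]
ft_force: [0.5, 0.4, 0.6]
grip_width: 29.3
```

```bash
python3 -c "
from ring import *
plan(427.3,266.5,2.5,96.2)
c=cap('wrist'); crop(c,220,100,200,190,3,'w29c')"
```

```text
t 42.35 pos [428.2 266.8   3. ] yaw 96.2 tilt 0.08 q6 -1.35 F [0.5 0.4 0.6] w 29.3
 shift first in now-frame m [ 0.0005  0.0009 -0.0002]  then turn rad [0.     0.0003 0.0014] | shift in goal frame [ 0.0005  0.0009 -0.0002]
```

View pics/w29c.png

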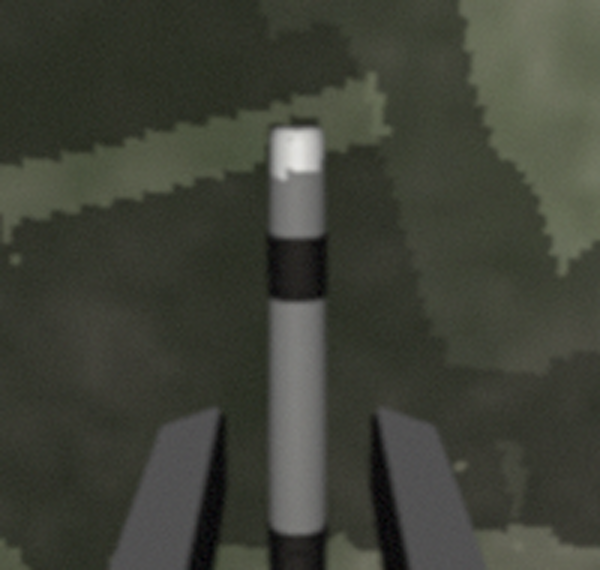

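Aligned and centred; close and lift.

>>> move_arm(
  commands=[
    [[0.01, 0, 0, 0, 0, 0, 0], [0.008, 0, 0, 0, 0, 0, 0], [0.006, 0, 0, 0, 0, 0, 0], [0.006, 0, 0, 0, 0, 0, 0], [0.006, 0, 0, 0, 0, 0, 0], [0.006, -0.01, 0, 0, 0, 0, 0], [0.006, -0.02, 0, 0, 0, 0, 0], [0.006, -0.02, 0, 0, 0, 0, 0]],
  ],
  grip_force=15,
)

```text
t: 43.2
ee_pos: [427.1, 266.3, 52.9]
eef_rot: [-0.526, 0.473, 0.526, 0.472]
ft_force: [-0.0, -0.3, 0.6]
grip_width: 10.1
```

>>> move_arm(
  commands=[
    [[0.006, -0.03, 0, 0, 0, 0, 0], [0.006, -0.03, 0, 0, 0.07, 0, 0], [0.006, 0, 0, 0, 0.13, 0, 0], [0.006, 0, 0, 0, 0.13, 0, 0], [0.006, 0, 0, 0, 0.13, 0, 0], [0.006, 0, 0, 0, 0.13, 0, 0], [0.006, 0, 0, 0, 0.13, 0, 0], [0.006, 0, 0, 0, 0.13, 0, 0]],
  ],
)

```text
t: 44.0
ee_pos: [427.4, 266.5, 112.7]
eef_rot: [-0.283, 0.648, 0.283, 0.648]
ft_force: [0.1, 0.5, -1.0]
grip_width: 10.4
```

```bash
python3 -c "
from ring import *
plan(589.2,-97.2,110,3.9)
c=cap('wrist','w30')"
```

```text
t 44.0 pos [427.4 266.5 112.7] yaw 47.19 tilt 0.0 q6 -0.49 F [ 0.1  0.5 -1. ] w 10.4
 shift first in now-frame m [ 0.0027 -0.3658 -0.1568]  then turn rad [7.556e-01 1.000e-04 0.000e+00] | shift in goal frame [ 0.0027 -0.3738  0.1367]
```

View pics/w30.png

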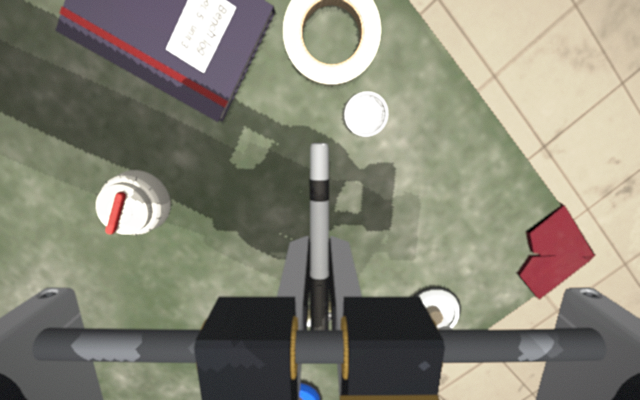

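>>> move_arm(
  commands=[
    [[0.006, 0, 0, 0, 0.13, 0, 0], [0.006, 0, 0, 0, 0.13, 0, 0], [0.006, 0, 0, 0, 0.13, 0, 0], [0.006, 0, 0, 0, 0.13, 0, 0], [0.006, 0, 0, 0, 0.13, 0, 0], [0.006, 0, 0, 0, 0.1056, 0, 0], [0.006, 0, -0.018, 0.0065, 0, 0, 0], [0.006, 0, -0.03, 0.011, 0, 0, 0]],
  ],
)

```text
t: 44.85
ee_pos: [448.1, 220.3, 112.6]
eef_rot: [-0.028, 0.707, 0.028, 0.707]
ft_force: [-0.3, 0.3, -0.3]
grip_width: 10.2
```

>>> move_arm(
  commands=[
    [[0.006, 0, -0.038, 0.014, 0, 0, 0], [0.006, 0, -0.038, 0.014, 0, 0, 0], [0.006, 0, -0.038, 0.014, 0, 0, 0], [0.006, 0, -0.038, 0.014, 0, 0, 0], [0.006, 0, -0.038, 0.014, 0, 0, 0], [0.006, 0, -0.038, 0.014, 0, 0, 0], [0.006, 0, -0.038, 0.014, 0, 0, 0], [0.006, 0, -0.03, 0.011, 0, 0, 0]],
  ],
)

```text
t: 45.65
ee_pos: [579.5, -69.5, 112.7]
eef_rot: [-0.026, 0.706, 0.026, 0.707]
ft_force: [0.4, 0.3, -0.4]
grip_width: 10.3
```

>>> move_arm(
  commands=[
    [[0.006, 0, -0.02, 0.007, 0, 0, 0], [0.006, 0, -0.0098, 0.0032, 0, 0, 0], [0.006, 0.01, 0, 0, 0, 0, 0], [0.006, 0.02, 0, 0, 0, 0, 0], [0.006, 0.01, 0, 0, 0, 0, 0], [0.006, 0, 0, 0, 0, 0, 0], [0.006, 0, 0, 0, 0, 0, 0], [0.006, 0, 0, 0, 0, 0, 0]],
  ],
)

```text
t: 46.45
ee_pos: [591.8, -96.0, 73.1]
eef_rot: [-0.026, 0.706, 0.026, 0.707]
ft_force: [-0.2, -0.1, 0.4]
grip_width: 10.8
```

```bash
python3 -c "
from ring import *
plan(589.2,-97.2,14,3.9)
c=cap('wrist','w31');np.savez('w31.npz',**c)"; python3 fitr.py 589.2 -97.2 93.9 2 w31.npz 230 100 180 150
```

```text
t 46.45 pos [591.8 -96.   73.1] yaw 4.25 tilt 0.08 q6 -0.42 F [-0.2 -0.1  0.4] w 10.8
 shift first in now-frame m [ 0.0591 -0.001  -0.0028]  then turn rad [0.0061 0.0013 0.0005] | shift in goal frame [ 0.0591 -0.0011 -0.0027]
```

View pics/w31.png

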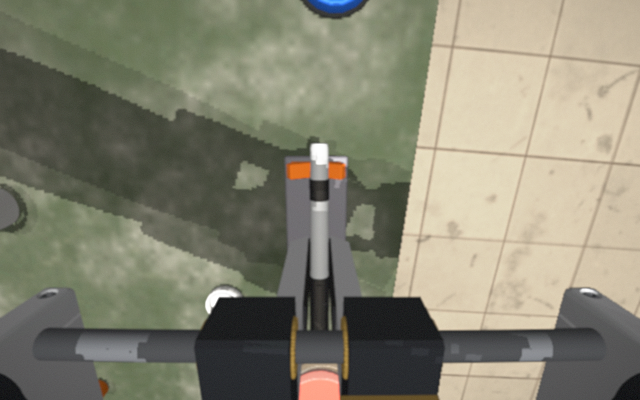

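View pics/fitr2.png

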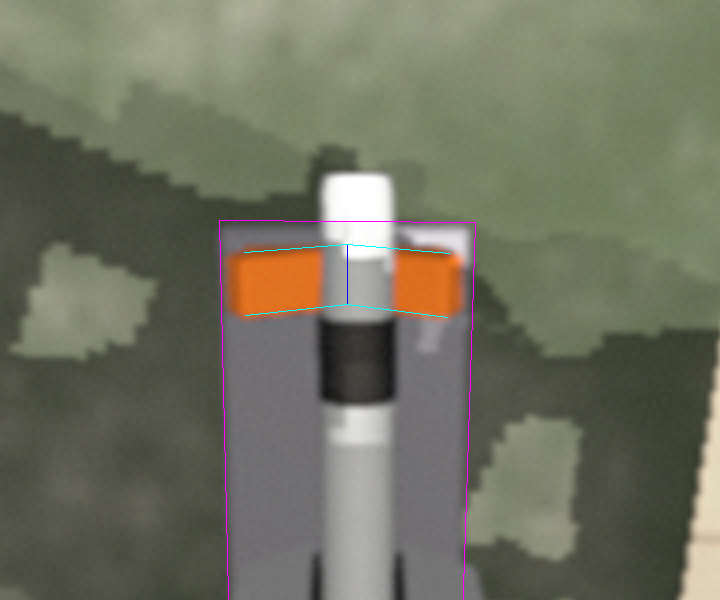

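```bash
python3 -c "
from h import *
d=np.load('w31.npz'); c={k:d[k] for k in d}
for z in (76,79,82): print(z,onz(c,(319.5,143.2),z).round(1))
plan(589.4,-98,30,3.9)
"
```

```text
76 [586.7 -31.   76. ]
79 [586.7 -30.7  79. ]
82 [586.7 -30.4  82. ]
t 46.5 pos [591.9 -96.2  73.3] yaw 4.23 tilt 0.1 q6 -0.42 F [ 0.9 -0.7  0.1] w 10.5
 shift first in now-frame m [ 0.0433 -0.0016 -0.0027]  then turn rad [0.0058 0.0015 0.0007] | shift in goal frame [ 0.0433 -0.0017 -0.0026]
```

>>> move_arm(
  commands=[
    [[0.006, 0.008, -0.002, -0.0026, 0.006, 0, 0], [0.006, 0.015, 0, 0, 0, 0, 0], [0.006, 0.015, 0, 0, 0, 0, 0], [0.006, 0.008, 0, 0, 0, 0, 0], [0.006, 0.004, 0, 0, 0, 0, 0], [0.006, 0, 0, 0, 0, 0, 0], [0.006, 0, 0, 0, 0, 0, 0], [0.006, 0, 0, 0, 0, 0, 0]],
  ],
)

```text
t: 47.3
ee_pos: [589.4, -98.6, 22.9]
eef_rot: [-0.024, 0.706, 0.024, 0.707]
ft_force: [0.1, -0.2, 0.5]
grip_width: 10.8
```

```bash
python3 -c "
from ring import *
plan(589.4,-98,12,3.9)
c=cap('wrist','w32');np.savez('w32.npz',**c)"; python3 fitr.py 589.4 -98 93.9 3 w32.npz 230 90 180 150
```

```text
t 47.3 pos [589.4 -98.6  22.9] yaw 3.87 tilt 0.07 q6 -0.42 F [ 0.1 -0.2  0.5] w 10.8
 shift first in now-frame m [0.0109 0.0006 0.    ]  then turn rad [-0.0006  0.0012  0.0006] | shift in goal frame [0.0109 0.0006 0.    ]
```

View pics/fitr3.png

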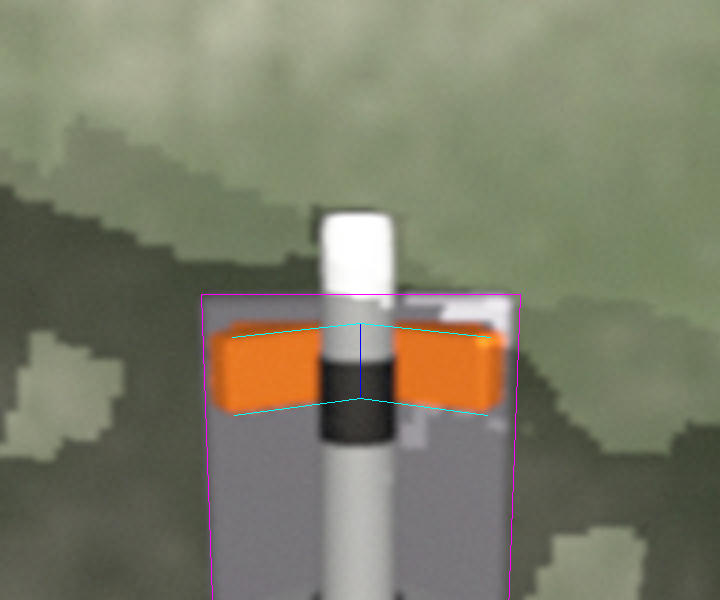

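```bash
python3 -c "
from h import *
d=np.load('w32.npz'); c={k:d[k] for k in d}
for z in (26,29): print(z,onz(c,(319.3,143),z).round(1))
print(onz(c,(319.3,90+295/4),5))
"
```

```text
26 [584.6 -33.5  26. ]
29 [584.6 -33.2  29. ]
[585.66916571 -48.43494909   5.        ]
```

>>> move_arm(
  commands=[
    [[0.006, 0.005, 0, 0, 0, 0, 0], [0.006, 0.003, 0, 0, 0, 0, 0], [0.006, 0.002, 0, 0, 0, 0, 0], [0.006, 0.0008, 0, 0, 0, 0, 0], [0.006, 0, 0, 0, 0, 0, 0], [0.006, 0, 0, 0, 0, 0, 0], [0.006, 0, 0, 0, 0, 0, 0], [0.006, 0, 0, 0, 0, 0, 0]],
  ],
)

```text
t: 48.15
ee_pos: [589.0, -98.4, 11.6]
eef_rot: [-0.024, 0.707, 0.024, 0.707]
ft_force: [1.2, 0.6, 0.3]
grip_width: 10.8
```

```bash
python3 -c "
from ring import *
plan(589.4,-98,12,3.9)"
```

```text
t 48.15 pos [589.  -98.4  11.6] yaw 3.86 tilt 0.02 q6 -0.42 F [1.2 0.6 0.3] w 10.8
 shift first in now-frame m [-0.0004  0.0004  0.0004]  then turn rad [-0.0007  0.0004  0.0001] | shift in goal frame [-0.0004  0.0004  0.0004]
```

>>> move_arm(
  commands=[
    [[0.006, 0.0006, 0, 0, 0, 0, 0], [0.006, 0, 0, 0, 0, 0, 0], [0.006, 0, 0, 0, 0, 0, 0], [0.013, 0, 0, 0, 0, 0, 0], [0.018, 0, 0, 0, 0, 0, 0], [0.026, 0, 0, 0, 0, 0, 0], [0.034, 0, 0, 0, 0, 0, 0], [0.034, 0, 0, 0, 0, 0, 0]],
  ],
)

```text
t: 48.95
ee_pos: [588.7, -98.4, 10.6]
eef_rot: [-0.024, 0.707, 0.024, 0.707]
ft_force: [0.5, 0.2, 0.3]
grip_width: 33.7
```

>>> move_arm(
  commands=[
    [[0.034, -0.01, 0, 0, 0, 0, 0], [0.034, -0.02, 0, 0, 0, 0, 0], [0.034, -0.03, 0, 0, 0, 0, 0], [0.034, -0.04, 0, 0, 0, 0, 0], [0.034, -0.04, 0, 0, 0, 0, 0], [0.06, 0, -0.04, 0, 0, 0, 0], [0.06, 0, -0.04, 0, 0, 0, 0], [0.06, 0, 0, 0, 0, 0, 0]],
  ],
)

```text
t: 49.75
ee_pos: [594.7, -182.3, 152.5]
eef_rot: [-0.023, 0.706, 0.022, 0.708]
ft_force: [-0.6, -0.5, 0.2]
grip_width: 54.7
```

>>> move_arm(
  commands=[
    [[0.06, -0.02, 0, 0, 0, 0, 0], [0.06, -0.02, 0, 0, 0, 0, 0], [0.06, -0.02, 0, 0, 0, 0, 0], [0.06, 0, 0, 0, 0, 0, 0], [0.06, 0, 0, 0, 0, 0, 0], [0.06, 0, 0, 0, 0, 0, 0], [0.06, 0, 0, 0, 0, 0, 0], [0.06, 0, 0, 0, 0, 0, 0]],
  ],
)

```text
t: 50.55
ee_pos: [593.8, -178.0, 209.8]
eef_rot: [-0.024, 0.707, 0.024, 0.706]
ft_force: [0.7, 0.2, 0.8]
grip_width: 60.1
```

```bash
python3 look.py w33 marker_mid pen_rest vial_blue_mid blue_stand lid; python3 -c "
from h import *
c=cap('wrist');np.savez('w33.npz',**c); plan(0,0,0)
c=cap('scene');crop(c,120,130,420,200,1.9,'s33')
c=cap('top');crop(c,190,130,300,180,2.6,'t33')"; python3 fitr.py 589.3 -98.2 93.9 4 w33.npz 220 50 200 180
```

```text
tcp [ 593.9 -178.   210. ]
marker_mid 0.87 [319.5 111.9] [587.9 -97.4]
pen_rest 0.56 [319.5 112.2] [587.9 -97.8]
lid 0.74 [256.6 176.8] [ 514.7 -180.9]
t 50.9 pos [ 594.2 -178.3  210.8] yaw 3.86 tilt 0.0 q6 -0.54 F [-0.3 -0.5 -0.1] w 59.9
 shift first in now-frame m [ 0.2108  0.2179 -0.5809]  then turn rad [-0. -0. -0.] | shift in goal frame [ 0.2108  0.2179 -0.5809]
```

View pics/w33.png

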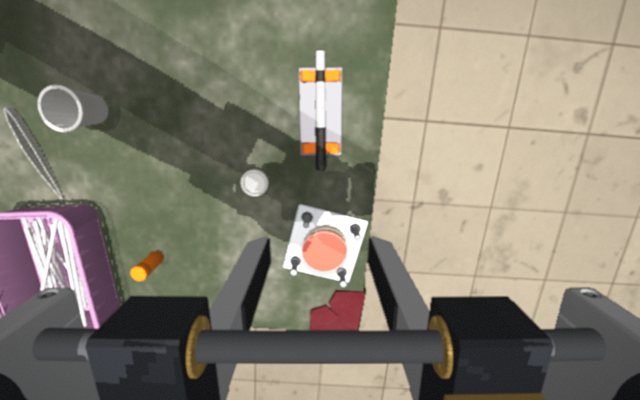

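View pics/s33.png

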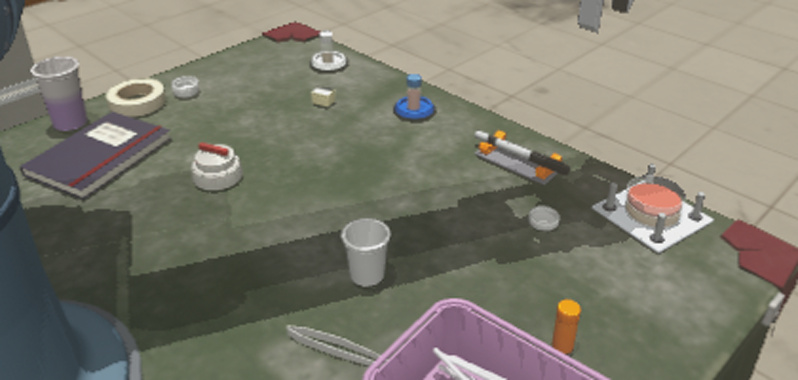

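View pics/fitr4.png

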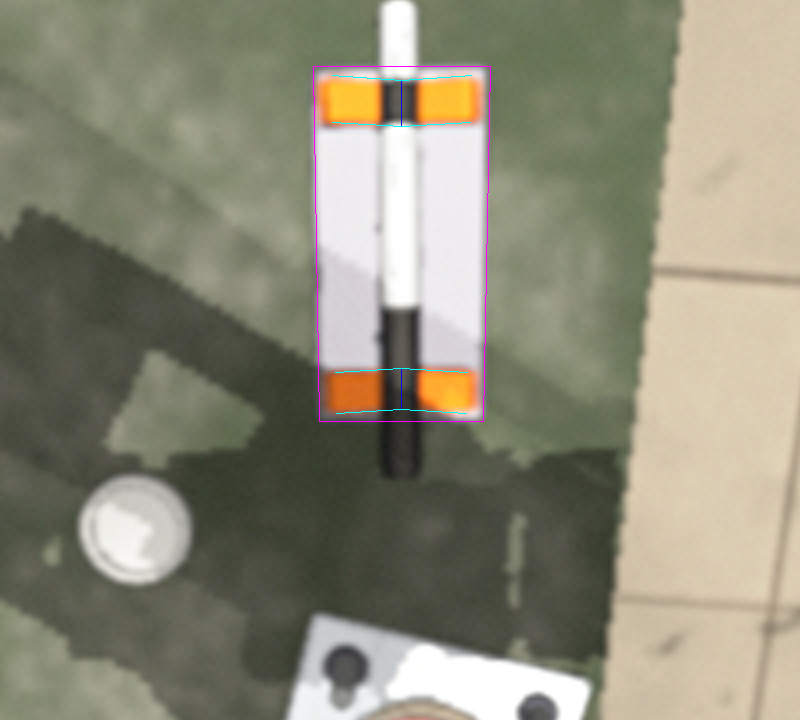

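View pics/t33.png

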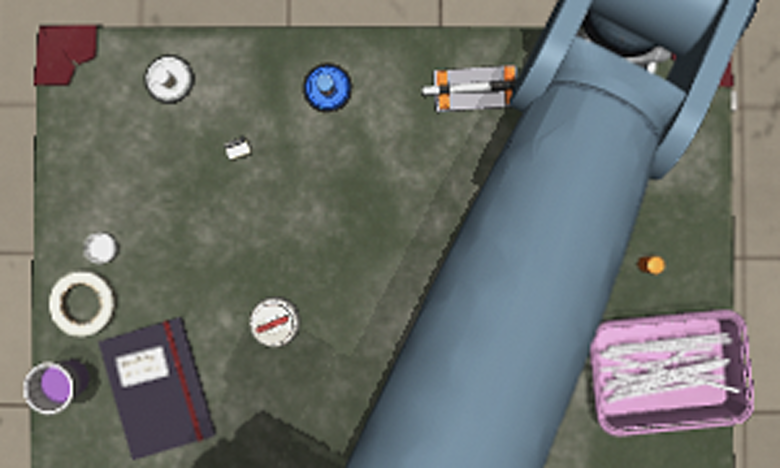

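```bash
python3 -c "
from h import *
d=np.load('w33.npz'); c={k:d[k] for k in d}
crop(c,290,40,60,140,4,'w33c')
a,b=onz(c,(319.6,50),15),onz(c,(320,169.3),15);print(a,b,(a+b)/2,np.linalg.norm(a-b))
"
```

```text
[584.3407631 -33.0193017  15.       ] [ 593.82677083 -163.93936154   15.        ] [589.08376696 -98.47933162  15.        ] 131.26327137878937
```

View pics/w33c.png

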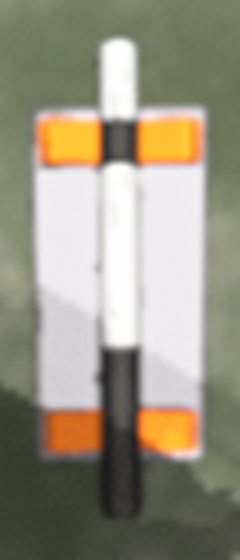

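The pen's middle is at (589.1, -98.5) and the rest's centre at (589.3, -98.2), so they agree. The lid, carton and big cap have not moved, and both vials stand in their stands. Handing in.

```bash
python3 -c "
from cell import bot,status
print(bot.close_job(), status.sense()['t'])"
```

```text
the job is handed in; nothing more can be done
the job is handed in; nothing more can be done
```

The sorting job is done and handed in at about 51 s of the 120 s allowed. No verdict was reported back.

- **Vials:** The blue-capped vial stands in the blue stand and the white-capped vial in the white stand, both upright. I left the orange-capped look-alike alone.
- **Dishes:** The tan dish lies on the rack base with the red one on top. In the wrist picture the stack looked centred between the posts to within about 1–2 mm.
- **Marker:** It lies in both saddles of the pen rest. I measured its middle at (589.1, −98.5) and the rest's centre at (589.3, −98.2).
- **Left undisturbed:** The carton, the lid and the big cap are where they were at the start, as far as the last scene and wrist pictures show.

**Disagreements and limits:** The detection network and my outline overlays differed by 1–3 mm, about the calibration error. One overlay put the held tan dish 1 mm from the tool centre and another put it 3 mm away. I set it down using a 1 mm correction, and the picture after release showed it centred. The last detection call did not find the blue vial or its stand in the wrist picture, so I confirmed both vials by eye in the scene and top pictures. I did not see a clear contact force when setting the dishes or the marker down; each was lowered to within about 1 mm of its calculated resting height before release.

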